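# Set the stone mill to the marker from the coarse side

### The job

Get the stone mill ready for the next batch: it was left set too fine and its adjusting lever has play, so open the adjustment until the pointer stands clearly past the set marker on the coarse side, then come back towards fine until the pointer tip is right on the marker's nose, and let go with the lever still resting against the lug it was pushing so that the play stays taken up. Set the aluminium vessel upright on the ledge, well centred under the mill's spout. Do not shift the marker, and leave the two steel bowls and the blue lid where they are.

Things in the scene. Friction and masses are not known exactly. Their poses are not given: they have to be found in the camera images.
- mill: fixed stone mill: steel drum 236 mm across (foot 248), white scale plate 244 mm across on top, 186 mm high, small steel hopper on the axis (128 mm across, rim 256 mm high). Origin: centre of the underside; z (up) is the axis of ring, lever and marker; spout on the +y side. From above, counterclockwise (positive about z) is towards coarse, clockwise to fine; the plate's dots grow towards coarse
- ring (a joint): angle of the dark adjusting ring (180 mm across) with its pointer, rad: 0 = finest, grows counterclockwise towards coarse, stop at 1.35. The lever drives it; it needs about 0.6 N m, and stays where it is left
- lever (a joint): lever's position in its play on the ring, rad, 0 to 0.16 (22 mm at the grip). Its flat arm lies between two lugs on the ring. 0 = against the clockwise lug: pushing on turns the ring to fine. 0.16 = against the other lug: pushing on turns it to coarse. Between them the lever moves easily (0.06 N m) and the pointer stands still
- lever_grip (a point): centre of the top of the upright round black grip at the lever's end, 24 mm diameter, straight for about 60 mm below its top (289 mm above the ledge); it moves on a circle 140 mm from the mill's axis, on the robot's side. The pointer stands 90 degrees counterclockwise from the lever when lever is 0
- pointer_tip (a point): tip of the bright 66 mm long pointer (partly under the hopper) on the adjusting ring, 106 mm from the mill's axis, 200 mm above the ledge; it turns with the ring only, not with the lever's play
- marker_nose (a point): inner end of the set marker, a bent dark steel clip (37 mm long, 26 mm wide) on the scale plate's rim; its nose, 7 mm wide, points at the axis and ends 109.5 mm from it, 190 mm above the ledge. x points away from the mill's axis, y counterclockwise (to coarse): the pointer is set when pointer_tip has y = 0 here. It stays unless pushed
- spout_mouth (a point): centre of the round, down-turned spout mouth (48 mm across), 104 mm above the ledge and 196 mm from the mill's axis
- vessel: open round aluminium vessel, 140 mm across the rim, 75 mm high, 0.2 to 0.4 kg, standing loose on the ledge; the largest of the round vessels. Origin: centre of its underside, z up. Slides on the ledge when pushed at the side. The heavy stone slab (up to 155 mm high) further left on the ledge is fixed
- bowl_a: small steel bowl, 110 mm across, 44 mm high; leave it. Origin: centre of its underside
- bowl_b: second small steel bowl, the same; leave it. Origin: centre of its underside
- blue_lid: flat blue plastic lid, 130 mm across, 20 mm thick, lying on the ledge; leave it. Origin: centre of its underside
Mind the look-alikes: they are no part of the job. Several things have the shape of the vessel; the one meant has the colours described above.

How it is judged:
By the outcome, as a careful person would: the job done as asked, in the order asked, and still so for the second after the job is handed in, with the robot touching nothing.
It also fails if it takes over 51 s, if anything falls off the work surface, if the arm or the gripper's body presses on something with over 40 N, if the wrist force passes 120 N, or if a joint passes its speed limit or range.

### The arm

A 7-joint arm with a two-finger parallel gripper is mounted at the origin on the work surface. World frame = base frame: x ahead of the robot, y to its left, z up, the work surface at z = 0. Lengths are in m, angles in rad, forces in N, time in s.
With the tool pointing down it reaches from about 0.425 to 0.875 m from the base axis. Payload 4.7 kg.
Tool frame: the origin (TCP) lies on the centre line of the jaws, within the pads' length; the fingertips stand 8 mm ahead of it and the grasp point (between the pads) lies 11 mm behind it; z points along the fingers, y is the direction in which the jaws open and shut (so a half turn about z gives the same grasp; the last joint's range is limited). The gripper opens to 87 mm and grips with 3 to 60 N. Pads are 19 mm wide; open, the fingers measure 117 mm over their backs; the gripper's body (75 mm by 190 mm) begins 51 mm behind the grasp point.
Start: joints at [1.298, 0.321, -0.07, 1.45, 0.023, 1.371, -0.057], TCP at [0.184, -0.623, 0.231] pointing down, gripper open.
Joint ranges: [-2.86, 2.86], [-0.3, 2.09], [-1.38, 1.24], [0.06, 2.45], [-1.56, 4.7], [0.09, 2.05], [-2.69, 2.69]. Speed limits (rad/s): [2.57, 2.57, 3.14, 3.14, 3.14, 3.14, 3.14].

### API

Orientations are given as a rotation vector (axis times angle).
In Python, from bench import status, optics, order gives the robot as it stands.
- The arm moves only by the tool step_arm, never from a script. Its argument "rows" is a list of rows, each a list of 3 entries, a list of its own where there are three numbers: the turn, a rotation vector about the tool's x, y, z in degrees, then the shift along the tool's x, y, z in mm, then the finger opening in mm, from 0 to 87. A call has 1 to 12 rows; each row shifts and turns the pose as measured when the row begins, along the tool's axes as they then stand; what a row does not reach is not made up. A row lasts 1/12 s, in which the tool goes at most 41.7 mm and 7.16 degrees, less where a joint would pass 70% of its speed; a pose out of reach is approached as far as the arm can. A call is refused whole if a number of a shift passes 41.7 or a number of a turn 7.16, either way. A call with a gripper value outside its range is refused whole. The fingers move at their own pace and stop on an object; "grip_force" is the grip in N (left out, the last holds). Time passes only in rows, so rows that do not move let the fingers close. It gives the time, the measured TCP pose, the force and the opening at its end, in the units of the state.
- status.get_state(): the state, without advancing time (a new reading comes with each control period).
- optics.get_image(name): name is "side" or "top" or "wrist"; returns a dict with "frame" (400x640x3 uint8, red, green, blue), "range_z" (400x640 float32, m along the optical axis (not along the pixel's ray), 0 where there is no reading), "K" (3x3 intrinsics, pixels), "R" (3x3) and "t" (3): a world point X has camera coordinates R X + t. Camera axes: x right, y down, z forward; pixel columns grow to the right and rows downward; lengths in m; the calibration is good to about 2 mm. A picture is of the moment at which its call begins.
- order.close_job(): hands the job in, once; it reports no verdict.
The state is a dict: "time": time; "joint_positions": joint angles; "qd": joint speeds; "joint_torque": joint torques, N m; "position": TCP position; "tool_rot": TCP orientation; "ft_force": force on the tool from outside, world axes, zero at the start; "torque": the same for the moment, N m; "grip_width": opening from 0.0 (shut) to 1.0 (fully open).
Only numpy, scipy, OpenCV 4.12 (cv2) and the standard library are available. Lean on these libraries where they do the work, as an engineer would, in place of code of your own. Each camera call takes 0.05 s, during which the arm holds its last target.

## Working session

There is one attempt and no reset: what is moved stays moved. The work goes in short steps, Python scripts to look and compute and a tool call to move; the robot and the scene stay as the last step left them, time stands still between calls to the robot, and variables do not carry over. Pictures are saved under pics/ and viewed, and the job is handed in when it is done.

Besides the shell and the picture viewer there is one more tool, called after "Request:" as name(argument=value, ...) on one line, values as JSON. step_arm: Moves the arm, as the interface text tells. Its arguments: {"type":"object","properties":{"rows":{"type":"array"},"grip_force":{"type":"number"}},"required":["rows"]}

```bash
mkdir -p pics; ls
python3 - <<'E'
from bench import status, optics
import cv2,numpy as np
print(status.get_state())
for n in ["side","top","wrist"]:
    d=optics.get_image(n)
    cv2.imwrite(f"pics/{n}0.png",d["frame"][:,:,::-1]); np.savez(f"pics/{n}0.npz",**d)
    print(n,d["K"].tolist(),d["R"].tolist(),d["t"])
E
```

```text
pics
{'time': 0.0, 'joint_positions': array([ 1.29812777,  0.32181132, -0.07009334,  1.45170062,  0.02261074,
        1.37079922, -0.05694588]), 'qd': array([-0.00067388, -0.00112422, -0.00040676,  0.00164509,  0.00024668,
       -0.00022672, -0.0005298 ]), 'joint_torque': array([-7.59193881e-04, -4.91289139e+01, -4.04056907e-01, -3.12527740e+01,
       -6.39858632e-02,  4.37482435e-02,  1.63453824e-04]), 'position': array([ 0.18365293, -0.62294015,  0.2294563 ]), 'tool_rot': array([-3.10748117e+00, -4.48635691e-01,  6.00365301e-04]), 'ft_force': array([ 0.38057343,  0.23142732, -0.57426511]), 'torque': array([-0.01701917, -0.00647097, -0.02361947]), 'grip_width': 0.9992565625006034}
side [[457.7241052252241, 0.0, 318.4529660136635], [0.0, 457.7241052252241, 201.5229982330771], [0.0, 0.0, 1.0]] [[-0.7940726646643076, -0.6078079947613779, -0.004247909730558604], [-0.4488530448572986, 0.5910893087392661, -0.6701823432592565], [0.409853080207113, -0.5302667919060072, -0.7421843315824265]] [0.38807082 0.37390992 1.14249544]
top [[482.9008063941887, 0.0, 309.10589347435297], [0.0, 482.9008063941887, 195.82324435621464], [0.0, 0.0, 1.0]] [[0.02244106887737536, -0.9997404434314366, 0.003929910324130957], [-0.9769006695280262, -0.02276362313438949, -0.21247799730204864], [0.21251230623974413, 0.0009291013455534165, -0.9771579485770737]] [-0.0771653   0.5641651   1.64382697]
wrist [[350.8069304667256, 0.0, 321.4600817338637], [0.0, 350.8069304667256, 198.91049092941427], [0.0, 0.0, 1.0]] [[0.2832376486393782, -0.959049538101876, -0.0006464207752292208], [-0.9232730474714292, -0.2728539773023664, 0.27040263845440493], [-0.25950590399075724, -0.07599138462261465, -0.9627471086724084]] [-0.64771248 -0.0325299   0.39078112]
```

View pics/side0.png

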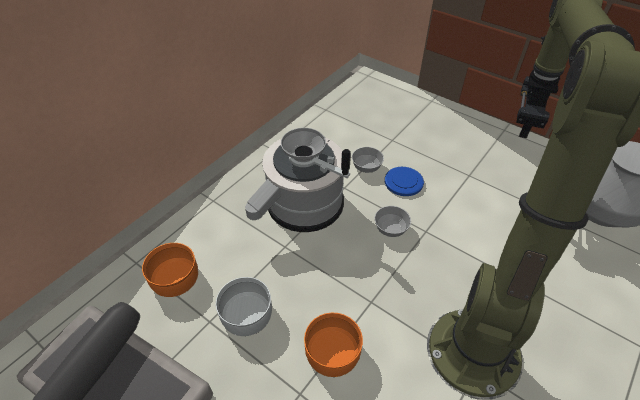

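View pics/top0.png

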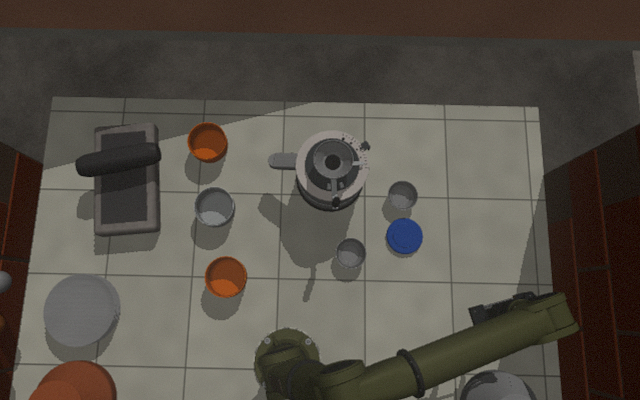

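View pics/wrist0.png

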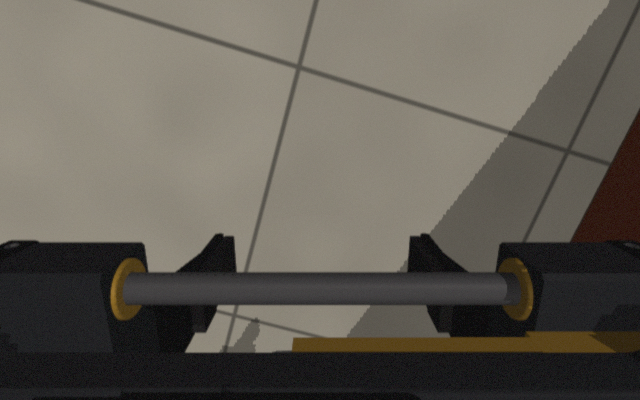

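The images show the mill at top (332,165) with its spout to the left at (285,160), and the lever grip near (336,203). These could be taken for the vessel:
- orange pots at top (208,142) and (226,277)
- the grey aluminium pot at (214,207)
- small steel bowls at (403,195) and (351,252)
- large grey dish at (82,310)

I choose the grey pot at (214,207) and check it in a close crop.

```bash
cat > h.py <<'E'
import numpy as np,cv2
from bench import status, optics
def load(f): return dict(np.load(f))
def ray(d,u,v):
    R,t,K=d["R"],d["t"],d["K"]; c=-R.T@t
    return c, R.T@np.linalg.inv(K)@np.array([u,v,1.0])
def plane(d,u,v,z):
    c,r=ray(d,u,v); return c+r*(z-c[2])/r[2]
def dep(d,u,v):
    c,r=ray(d,u,v); return c+r*d["range_z"][int(round(v)),int(round(u))]
def proj(d,X):
    p=d["K"]@(d["R"]@np.asarray(X)+d["t"]); return p[:2]/p[2]
def cloud(d):
    K=d["K"];v,u=np.mgrid[:400,:640];z=d["range_z"]
    P=np.stack([(u-K[0,2])/K[0,0]*z,(v-K[1,2])/K[1,1]*z,z],-1)
    return (P-d["t"])@d["R"]
def crop(d,u0,v0,u1,v1,s,f,bright=1.0):
    im=np.clip(d["frame"][v0:v1,u0:u1,::-1]*bright,0,255).astype(np.uint8)
    cv2.imwrite(f,cv2.resize(im,None,fx=s,fy=s,interpolation=cv2.INTER_CUBIC))
E
python3 - <<'E'
from h import *
t=load("pics/top0.npz");s=load("pics/side0.npz")
crop(t,180,110,440,310,3,"pics/t_c.png",1.5)
crop(s,210,110,430,250,3.6,"pics/s_c.png",1.3)
for n,d in (("t",t),("s",s)):
    P=cloud(d)
    print(n,"valid",(d["range_z"]>0).mean())
P=cloud(t)
for u,v in [(214,207),(208,142),(226,277),(332,150),(285,160),(336,203),(403,195),(351,252),(404,236)]:
    print((u,v),P[v,u].round(3))
E
```

```text
t valid 0.996125
s valid 0.995875
(214, 207) [0.527 0.279 0.01 ]
(208, 142) [0.775 0.318 0.006]
(226, 277) [0.279 0.222 0.004]
(332, 150) [ 0.684 -0.135  0.225]
(285, 160) [0.667 0.02  0.157]
(336, 203) [ 0.497 -0.147  0.283]
(403, 195) [ 0.589 -0.407  0.003]
(351, 252) [ 0.378 -0.218 -0.002]
(404, 236) [ 0.437 -0.405  0.017]
```

View pics/t_c.png

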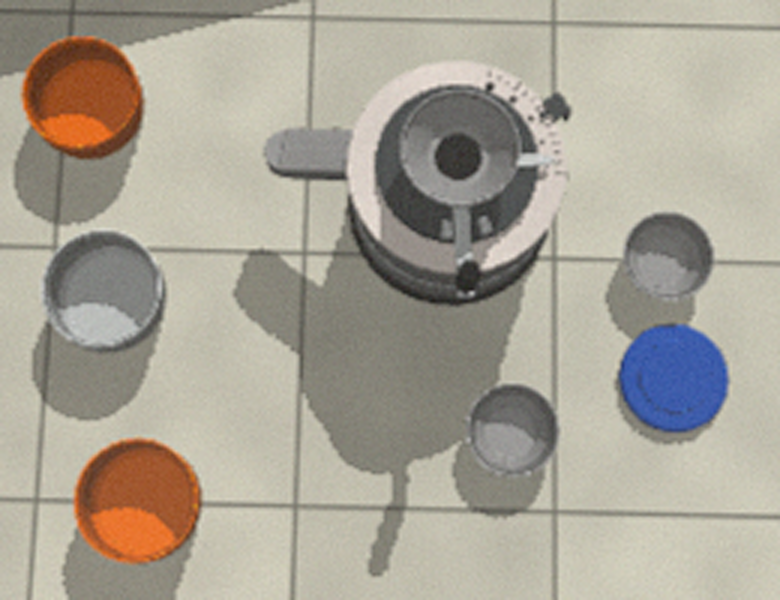

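View pics/s_c.png

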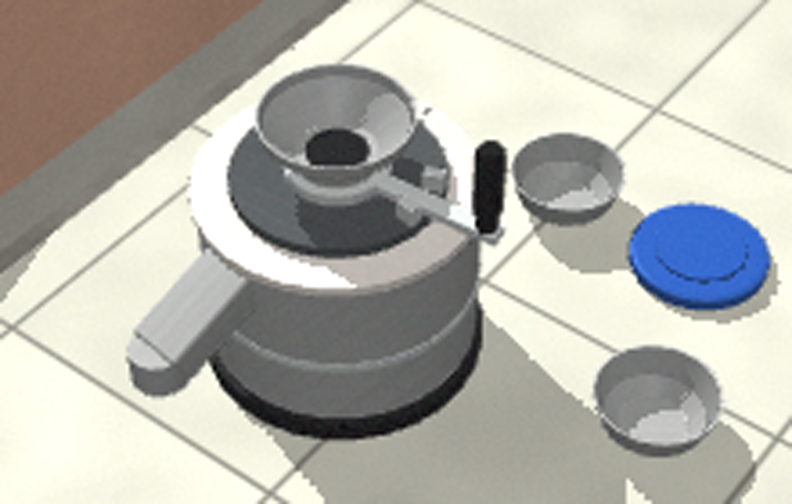

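The crop confirms the choice: the grey pot at top (214,207) is the aluminium vessel. The pointer faces right (crop 540,160), and the marker is counterclockwise of it (crop 556,108). The lever lies towards the robot, with its black grip at crop (467,273). Next I measure these.

```bash
cat >> h.py <<'E'
def fitc(xy):
    A=np.c_[2*xy,np.ones(len(xy))];b=(xy**2).sum(1)
    s=np.linalg.lstsq(A,b,rcond=None)[0]
    r=np.sqrt(s[2]+s[0]**2+s[1]**2); return s[:2],r
def circ_mask(d,mask,z):
    """outer contour ellipse of mask cast to plane z"""
    cs,_=cv2.findContours(mask.astype(np.uint8),cv2.RETR_EXTERNAL,cv2.CHAIN_APPROX_NONE)
    c=max(cs,key=cv2.contourArea); c=cv2.convexHull(c)[:,0].astype(float)
    # resample hull not needed
    P=np.array([plane(d,u,v,z)[:2] for u,v in c]); return P,c
E
python3 - <<'E'
from h import *
for n in ("top","side"):
    d=load(f"pics/{n}0.npz");P=cloud(d);f=d["frame"].astype(int)
    X,Y,Z=P[...,0],P[...,1],P[...,2]
    # plate / mill
    near=(abs(X-.64)<.2)&(abs(Y+.14)<.2)
    rim=near&(Z>.245)&(Z<.262)&(np.hypot(X-.64,Y+.14)<.1)
    print(n,"rim pts",rim.sum()); 
    Q,_=circ_mask(d,rim,.256); print(" hopper rim",fitc(Q))
    pl=near&(abs(Z-.186)<.008)&(f.min(-1)>90)
    pl=cv2.morphologyEx(pl.astype(np.uint8),cv2.MORPH_OPEN,np.ones((3,3)))
    Q,_=circ_mask(d,pl,.186); c,r=fitc(Q)
    for _ in range(3):
        e=abs(np.hypot(*(Q-c).T)-r); Q=Q[e<max(.004,np.median(e)*2)]; c,r=fitc(Q)
    print(" plate",c,r,len(Q))
    # vessel
    g=(abs(X-.53)<.11)&(abs(Y-.28)<.11)&(Z>.008)&(Z<.1)
    gt=g&(Z>.067); Q,_=circ_mask(d,gt,.075);print(" vessel rim",fitc(Q),gt.sum(), "zmax",np.percentile(Z[g],99))
    # grip black
    gr=(abs(X-.5)<.08)&(abs(Y+.15)<.08)&(Z>.2)&(f.max(-1)<70)
    v,u=np.nonzero(gr);print(" grip",len(u),u.mean(),v.mean(),X[gr].mean(),Y[gr].mean(),Z[gr].max(), "top pts",P[gr&(Z>.28)].mean(0))
    for nm,x,y,z in (("A",.59,-.405,.044),("B",.38,-.218,.044),("lid",.437,-.405,.02)):
        m=(np.hypot(X-x,Y-y)<.1)&(Z>z-.008)&(Z<z+.012)
        try: Q,_=circ_mask(d,m,z);print(nm,fitc(Q))
        except Exception as e: print(nm,e)
    sp=near&(Y>-.01)&(Z>.06)&(Z<.2); print(" spout y range",Y[sp].min(),Y[sp].max(),X[sp].min(),X[sp].max(),Z[sp].max())
E
```

```text
top rim pts 209
 hopper rim (array([ 0.64769133, -0.13842668]), np.float64(0.06253307933132841))
 plate [ 0.64669898 -0.1378977 ] 0.12093850741212016 18
 vessel rim (array([0.51955516, 0.27144991]), np.float64(0.06570846231166913)) 185 zmax 0.08107859979700088
 grip 121 334.1404958677686 195.71074380165288 0.5286565449749892 -0.14284331219898289 0.2963270001110639 top pts [ 0.50526018 -0.14786163  0.28783641]
A (array([ 0.58179553, -0.39859938]), np.float64(0.05390679901609739))
B (array([ 0.37130424, -0.21401564]), np.float64(0.05404127332290646))
lid (array([ 0.43944142, -0.40649845]), np.float64(0.06409787271370866))
 spout y range -0.008356967083151578 0.05950222038986963 0.6379299662052537 0.6964023254160681 0.1793419909243738
side rim pts 391
 hopper rim (array([ 0.64443598, -0.13321326]), np.float64(0.06615038942024887))
 plate [ 0.64421201 -0.13319103] 0.12276392253241056 25
 vessel rim (array([0.52168636, 0.2705422 ]), np.float64(0.06976493876302847)) 380 zmax 0.07858150971494314
 grip 195 344.26153846153846 161.7128205128205 0.5060980420651914 -0.13868632618626892 0.2926244561881227 top pts [ 0.50531163 -0.14246824  0.28703298]
A (array([ 0.58076654, -0.39396259]), np.float64(0.05602097733769796))
B (array([ 0.37084535, -0.21048138]), np.float64(0.055224564570458885))
lid (array([ 0.43738338, -0.39865734]), np.float64(0.0648990564026788))
 spout y range -0.009852178037356472 0.059968246371835884 0.6357614885077438 0.7001819340613155 0.1789805110205899
```

Run:
```python
from h import *
from scipy.spatial.transform import Rotation as Ro
s=status.get_state();R=Ro.from_rotvec(s["tool_rot"]).as_matrix();print("tool x,y,z cols\n",R.round(3))
w=load("pics/wrist0.npz");C=-w["R"].T@w["t"];print("cam in tool",(R.T@(C-s["position"])).round(4));print("cam axes in tool\n",(R.T@w["R"].T).round(3))
t=load("pics/top0.npz");sd=load("pics/side0.npz")
crop(t,290,120,390,220,7,"pics/t_c2.png",1.6)
ax=np.array([.6455,-.1355])
for z,u,v in [(.2,180+550/3,110+159/3),(.19,180+545/3,110+112/3),(.289,180+466/3,110+268/3)]:
    p=plane(t,u,v,z)[:2];print(z,p,np.hypot(*(p-ax)),np.degrees(np.arctan2(*(p-ax)[::-1])))
# spout
for d in (t,sd):
    P=cloud(d);X,Y,Z=P[...,0],P[...,1],P[...,2]
    sp=(abs(X-.66)<.08)&(Y>-.005)&(Y<.09)&(Z>.09)&(Z<.2)
    a=P[sp]
    for y0 in np.arange(0,.07,.01):
        b=a[(a[:,1]>y0)&(a[:,1]<y0+.01)]
        if len(b)>4: print(round(y0,3),len(b),b[:,0].min().round(4),b[:,0].max().round(4),np.median(b[:,2]).round(3))
```

```text
tool x,y,z cols
 [[ 0.959  0.283 -0.001]
 [ 0.283 -0.959  0.001]
 [-0.    -0.001 -1.   ]]
cam in tool [ 0.0746 -0.0019 -0.1549]
cam axes in tool
 [[ 0.    -0.963 -0.27 ]
 [ 1.     0.     0.001]
 [-0.001 -0.27   0.963]]
0.2 [ 0.64996865 -0.23998934] 0.10458484949908711 -87.55114594010841
0.19 [ 0.70697363 -0.23565594] 0.11751688975989276 -58.45926657728074
0.289 [ 0.5070828  -0.14447531] 0.1387078839356345 -176.289995753023
0.0 51 0.6404 0.6912 0.165
0.01 46 0.6412 0.6906 0.16
0.02 46 0.6424 0.6919 0.155
0.03 47 0.6433 0.6941 0.152
0.04 46 0.6449 0.6939 0.148
0.05 48 0.6461 0.6964 0.142
0.06 42 0.6489 0.6936 0.137
0.07 19 0.6549 0.6893 0.139
0.0 85 0.6388 0.6908 0.166
0.01 85 0.6389 0.6943 0.162
0.02 82 0.6403 0.6977 0.158
0.03 78 0.643 0.6959 0.152
0.04 85 0.6443 0.6951 0.149
0.05 90 0.6451 0.7002 0.143
0.06 75 0.6471 0.6936 0.138
0.07 83 0.6518 0.6911 0.133
```

View pics/t_c2.png

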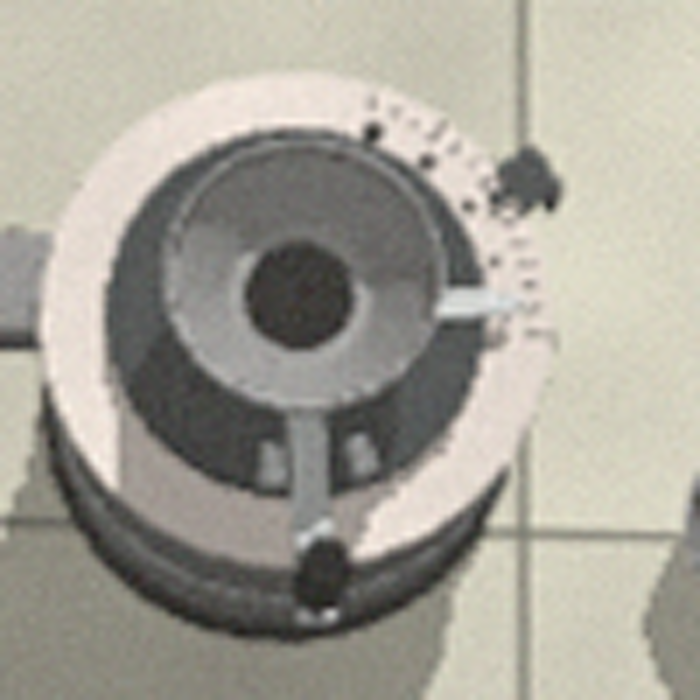

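Request:
step_arm(rows=[[[0,0,6.2],[0,0,-20],60],[[0,0,6.2],[0,0,-25],60],[[0,0,0],[25,-32,-15],60],[[0,0,0],[25,-32,-15],60],[[0,0,0],[25,-32,-15],60],[[0,0,0],[25,-32,-10],60],[[0,0,0],[25,-32,0],60],[[0,0,0],[25,-32,0],60],[[0,0,0],[25,-32,0],60]])

```text
time: 0.9
position: [0.34, -0.3912, 0.327]
tool_rot: [-3.133, -0.058, 0.012]
ft_force: [0.5, -0.4, 0.5]
grip_width: 0.691
```

```bash
cat >> h.py <<'E'
from scipy.spatial.transform import Rotation as Ro
def tool():
    s=status.get_state();R=Ro.from_rotvec(s["tool_rot"]).as_matrix();return s,s["position"],R
def goto(X,yaw=None):
    """deltas in tool frame (mm), yaw turn (deg about tool z), tilt error"""
    s,p,R=tool()
    y=np.degrees(np.arctan2(R[1,0],R[0,0]))
    print("t %.2f pos"%s["time"],p.round(4),"yaw %.2f"%y,"z",R[:,2].round(3),"F",s["ft_force"].round(2),"w %.1f"%(87*s["grip_width"]))
    if X is None: return
    yt=y if yaw is None else yaw
    c,sn=np.cos(np.radians(yt)),np.sin(np.radians(yt))
    Rt=np.array([[c,sn,0],[sn,-c,0],[0,0,-1]])
    rv=np.degrees(Ro.from_matrix(R.T@Rt).as_rotvec())
    print("turn(deg)",rv.round(2),"then shift(mm) in final frame",(1000*Rt.T@(np.array(X)-p)).round(1),"| in current frame",(1000*R.T@(np.array(X)-p)).round(1))
E
python3 -c "
from h import *
goto([.506,-.144,.33],4)"
```

```text
t 0.90 pos [ 0.34   -0.3912  0.327 ] yaw 2.11 z [-0.008  0.008 -1.   ] F [ 0.55 -0.39  0.52] w 60.1
turn(deg) [-0.46  0.44 -1.89] then shift(mm) in final frame [ 182.9 -235.1   -3. ] | in current frame [ 175.  -241.    -2.4]
```

Request:
step_arm(rows=[[[0,0,-2],[20,-26,-1],55],[[0,0,0],[20,-26,-1],55],[[0,0,0],[20,-26,-1],55],[[0,0,0],[20,-26,0],55],[[0,0,0],[20,-26,0],55],[[0,0,0],[20,-26,0],55],[[0,0,0],[20,-26,0],55],[[0,0,0],[20,-26,0],55],[[0,0,0],[15,-20,0],55],[[0,0,0],[0,0,0],55]])

```text
time: 1.73
position: [0.5071, -0.126, 0.3302]
tool_rot: [-3.129, -0.139, 0.009]
ft_force: [-1.3, 0.9, -0.3]
grip_width: 0.627
```

```bash
python3 -c "
from h import *
goto([.506,-.144,.33],4)
d=optics.get_image('wrist');np.savez('pics/w1.npz',**d);crop(d,0,0,640,400,1.2,'pics/w1.png',1.3)
print(proj(d,[.506,-.144,.289]))"
```

```text
t 1.73 pos [ 0.5071 -0.126   0.3302] yaw 5.10 z [-0.006  0.009 -1.   ] F [-1.31  0.88 -0.31] w 54.5
turn(deg) [-0.57  0.33  1.1 ] then shift(mm) in final frame [-2.4 17.8  0.2] | in current frame [-2.7 17.8  0.1]
[354.74857935 233.94261875]
```

View pics/w1.png

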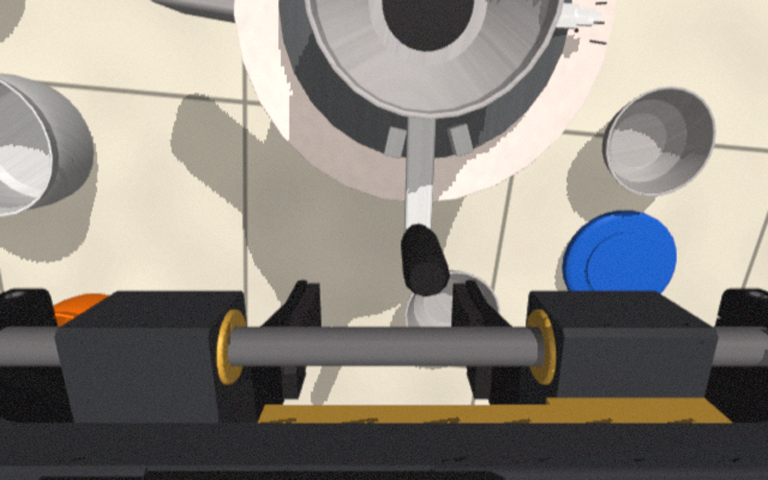

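The wrist view shows the black grip top at (358,233), within 3 px of the prediction, with bowl B below it on the ledge. The lever sits nearer the left (clockwise) lug. I'll centre the open jaws on the grip and lower them.

Request:
step_arm(rows=[[[-0.5,0.3,1],[-1,20,0],55],[[0,0,0],[0,0,0],55],[[0,0,0],[0,0,24],55],[[0,0,0],[0,0,24],50],[[0,0,0],[0,0,22],46],[[0,0,0],[0,0,0],46]])

```text
time: 2.28
position: [0.5037, -0.1617, 0.2583]
tool_rot: [3.134, 0.082, -0.001]
ft_force: [-1.5, 1.2, -1.0]
grip_width: 0.547
```

```bash
python3 -c "
from h import *
goto([.506,-.145,.26],4)
d=optics.get_image('wrist');np.savez('pics/w2.npz',**d);crop(d,0,0,640,400,1.2,'pics/w2.png',1.3)
a=np.array([.6455,-.1355])
for th in range(-176,-125,5):
  t=np.radians(th);print(th,(a+.14*np.array([np.cos(t),np.sin(t)])).round(4))
"
```

```text
t 2.28 pos [ 0.5037 -0.1617  0.2583] yaw 2.98 z [-0.    -0.006 -1.   ] F [-1.49  1.19 -1.05] w 47.6
turn(deg) [ 0.35  0.05 -1.02] then shift(mm) in final frame [  3.5 -16.5  -1.7] | in current frame [  3.2 -16.6  -1.8]
-176 [ 0.5058 -0.1453]
-171 [ 0.5072 -0.1574]
-166 [ 0.5097 -0.1694]
-161 [ 0.5131 -0.1811]
-156 [ 0.5176 -0.1924]
-151 [ 0.5231 -0.2034]
-146 [ 0.5294 -0.2138]
-141 [ 0.5367 -0.2236]
-136 [ 0.5448 -0.2328]
-131 [ 0.5537 -0.2412]
-126 [ 0.5632 -0.2488]
```

View pics/w2.png

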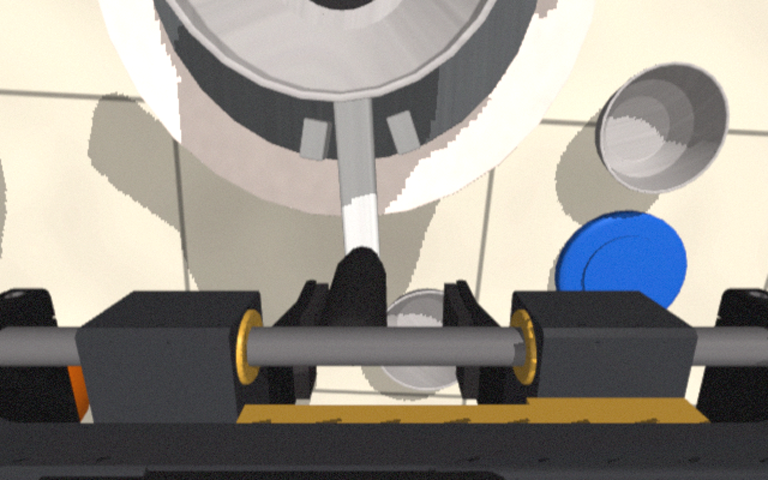

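Request:
step_arm(rows=[[[0,0,-6.5],[2,10,0],46],[[0,0,-6.5],[2,10,0],46],[[0,0,-6],[2,10,0],46],[[0,0,-5],[1.5,10,0],46],[[0,0,-4.5],[1,10,0],46],[[0,0,-4.5],[1,10,0],46]])

```text
time: 2.83
position: [0.5279, -0.213, 0.2643]
tool_rot: [-2.969, -1.001, 0.008]
ft_force: [-2.9, 5.0, -3.6]
grip_width: 0.525
```

```bash
cat >> h.py <<'E'
AX=np.array([.6455,-.1355])
def polar(p):
    d=np.array(p[:2])-AX; return np.degrees(np.arctan2(d[1],d[0])),np.hypot(*d)
E
python3 -c "
from h import *
goto(None)
print(polar(tool()[1]))
d=optics.get_image('top');np.savez('pics/t2.npz',**d);crop(d,290,120,390,220,6,'pics/t2.png',1.6)
d=optics.get_image('wrist');np.savez('pics/w3.npz',**d);crop(d,0,0,640,400,1.2,'pics/w3.png',1.3)
"
```

```text
t 2.83 pos [ 0.5279 -0.213   0.2643] yaw 37.27 z [-0.007  0.006 -1.   ] F [-2.88  5.   -3.61] w 45.7
(np.float64(-146.59953568684764), np.float64(0.14083621655330406))
```

View pics/w3.png

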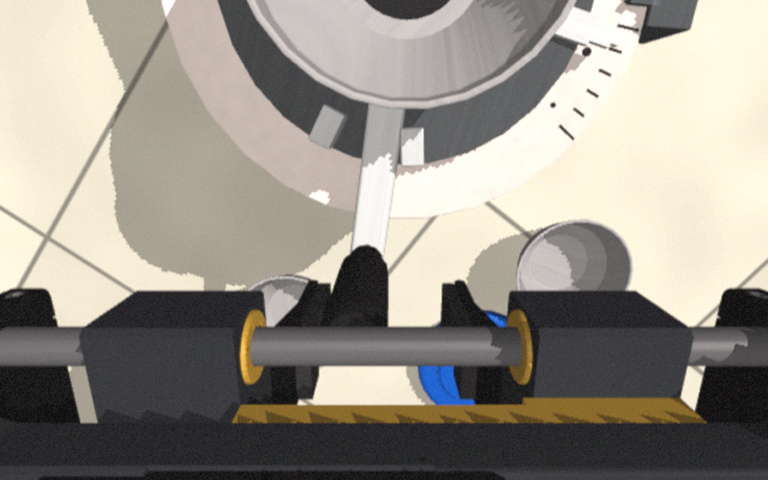

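View pics/t2.png

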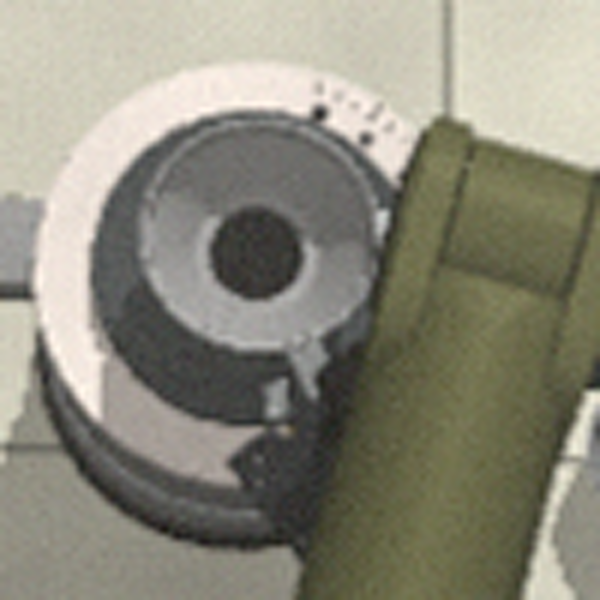

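The wrist view shows the lever against the right (coarse) lug with the ring turning. The pointer, at view (590,30), is nearing the marker at (665,15). I continue past it.

Request:
step_arm(rows=[[[0,0,-4],[0.5,10,0],46],[[0,0,-4],[0.5,10,1],46],[[0,0,-4],[0.5,10,1],46],[[0,0,-4],[0.5,10,1],46],[[0,0,-4],[0.5,8,0],46]])

```text
time: 3.35
position: [0.5579, -0.2453, 0.265]
tool_rot: [-2.748, -1.488, 0.016]
ft_force: [-3.2, 3.5, -3.6]
grip_width: 0.53
```

```bash
python3 -c "
from h import *
goto(None)
print(polar(tool()[1]))
d=optics.get_image('wrist');np.savez('pics/w4.npz',**d);crop(d,0,0,640,400,1.2,'pics/w4.png',1.3)
d=optics.get_image('side');np.savez('pics/s4.npz',**d);crop(d,220,110,400,230,4,'pics/s4.png',1.3)
"
```

```text
t 3.35 pos [ 0.5579 -0.2453  0.265 ] yaw 56.87 z [-0.017  0.01  -1.   ] F [-3.24  3.54 -3.56] w 46.1
(np.float64(-128.5844153222225), np.float64(0.14050339378327145))
```

View pics/w4.png

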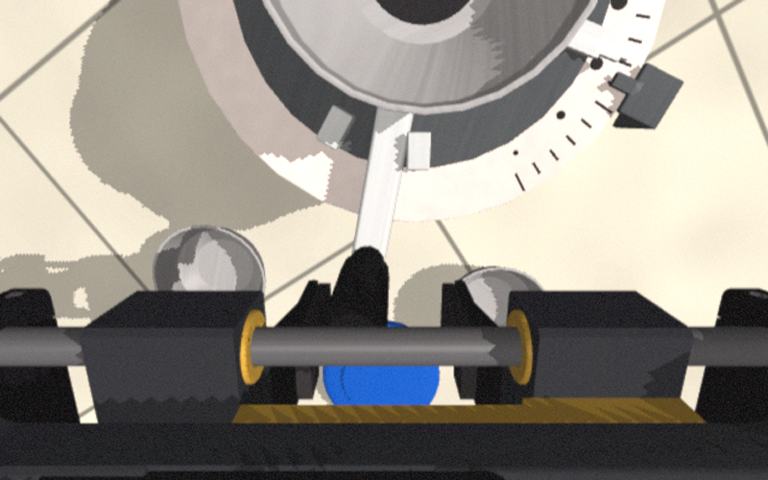

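View pics/s4.png

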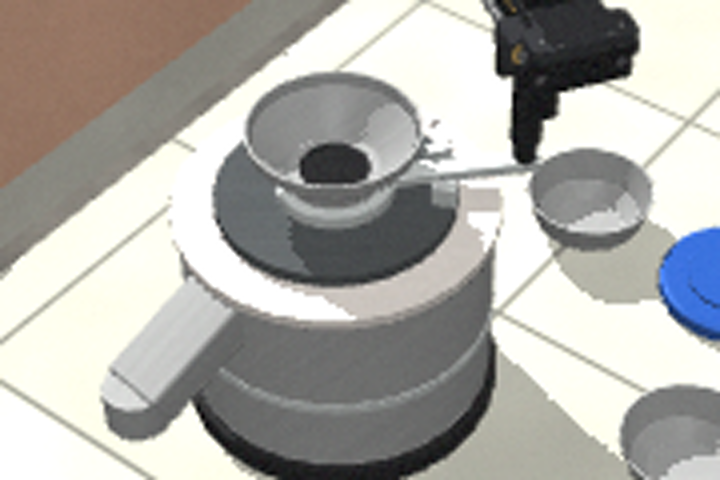

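```bash
python3 -c "
from h import *
d=load('pics/w4.npz');crop(d,470,10,590,120,6,'pics/w4c.png',1.2)
"
```

```text
(no output)
```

View pics/w4c.png

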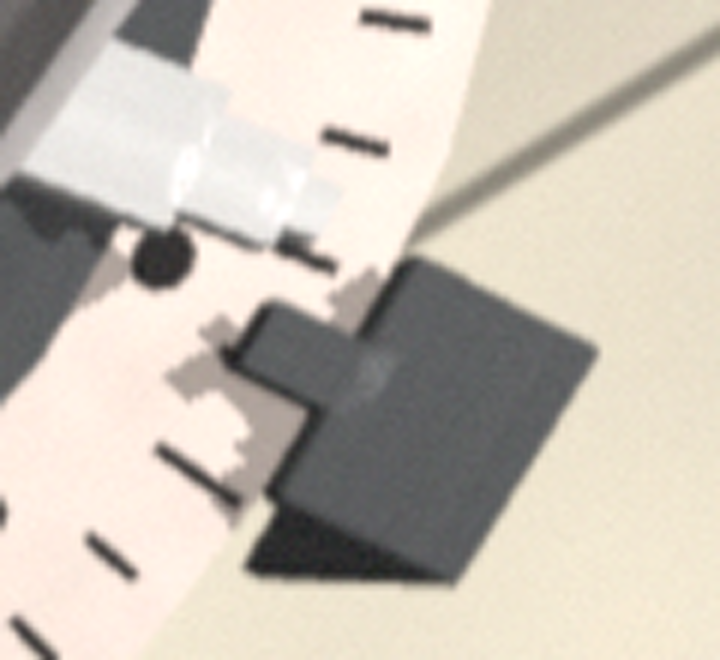

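```bash
python3 -c "
from h import *
d=load('pics/w4.npz')
for nm,u,v,z in [('tip',325,212,.2),('tipL',338,192,.2),('tipR',312,236,.2),('noseA',270,303,.19),('noseB',235,360,.19),('nose',252,332,.19),('back A',418,257,.19),('backB',600,350,.19),('C',455,582,.19),('D',275,495,.19)]:
  p=plane(d,470+u/6-.5+.08,10+v/6-.42,z);print(nm,p.round(4),polar(p))
# hopper rim from wrist
P=cloud(d);X,Y,Z=P[...,0],P[...,1],P[...,2]
"
```

```text
tip [ 0.7114 -0.2187  0.2   ] (np.float64(-51.61148493520624), np.float64(0.10617215155375896))
tipL [ 0.7132 -0.2178  0.2   ] (np.float64(-50.54950862817824), np.float64(0.1065365710163716))
tipR [ 0.7095 -0.22    0.2   ] (np.float64(-52.857029520039774), np.float64(0.10601425852579392))
noseA [ 0.7083 -0.2252  0.19  ] (np.float64(-54.99929181889557), np.float64(0.10949229906687603))
noseB [ 0.7031 -0.2282  0.19  ] (np.float64(-58.176761228647976), np.float64(0.10915101196867306))
nose [ 0.7056 -0.2267  0.19  ] (np.float64(-56.611805807579906), np.float64(0.10925942672417105))
back A [ 0.7225 -0.2293  0.19  ] (np.float64(-50.63008760563397), np.float64(0.12132752498203714))
backB [ 0.7342 -0.2475  0.19  ] (np.float64(-51.616593960288284), np.float64(0.14284144055051734))
C [ 0.7128 -0.2607  0.19  ] (np.float64(-61.733950174351605), np.float64(0.14219366485983484))
D [ 0.7009 -0.2426  0.19  ] (np.float64(-62.641300226909486), np.float64(0.12053310208841864))
```

Measured radii match the description: the pointer tip is at 106.2 mm (-51.6°) and the nose at 109.3 mm (-56.6°), so the pointer is 5° past. I push a little further so it is clearly past, then come back.

Request:
step_arm(rows=[[[0,0,-3],[0.3,8,1],46],[[0,0,-2],[0.2,5,1],46],[[0,0,0],[0,0,0],46]])

```text
time: 3.7
position: [0.5676, -0.2533, 0.2656]
tool_rot: [-2.692, -1.59, 0.017]
ft_force: [-0.4, 0.1, -0.3]
grip_width: 0.527
```

```bash
python3 -c "
from h import *
goto(None)
print(polar(tool()[1]))
d=optics.get_image('wrist');np.savez('pics/w5.npz',**d);crop(d,440,0,640,140,4,'pics/w5.png',1.2)
"
```

```text
t 3.70 pos [ 0.5676 -0.2533  0.2656] yaw 61.12 z [-0.017  0.007 -1.   ] F [-0.35  0.11 -0.25] w 45.8
(np.float64(-123.47650408397367), np.float64(0.14118086325820325))
```

View pics/w5.png

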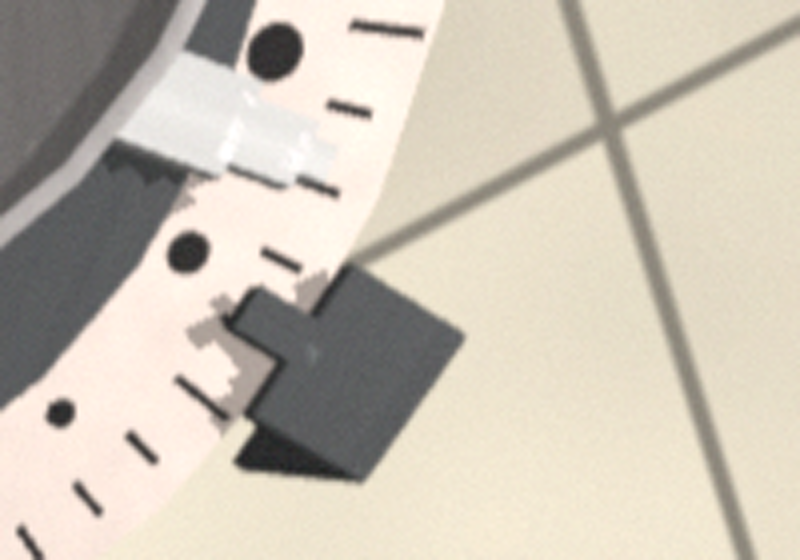

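The pointer now stands about 10° (20 mm) past the marker on the coarse side, and the marker is unmoved. I come back towards fine.

Request:
step_arm(rows=[[[0,0,3.3],[0.3,-9,0],46],[[0,0,3.3],[0.3,-9,0],46],[[0,0,3.3],[0.3,-9,0],46],[[0,0,3.3],[0.3,-9,0],46],[[0,0,3.3],[0.3,-7,0],46],[[0,0,1],[0,-3,0],46],[[0,0,0],[0,0,0],46]])

```text
time: 4.33
position: [0.5329, -0.228, 0.2738]
tool_rot: [2.934, 1.105, -0.0]
ft_force: [0.1, 0.2, -0.4]
grip_width: 0.532
```

```bash
python3 -c "
from h import *
d=load('pics/w5.npz');print(polar(plane(d,440+330/4-.4,160/4-.4,.2)),polar(plane(d,440+243/4-.4,306/4-.4,.19)))
goto(None)
print(polar(tool()[1]))
d=optics.get_image('wrist');np.savez('pics/w6.npz',**d);crop(d,0,0,640,400,1.2,'pics/w6.png',1.2)
"
```

```text
(np.float64(-46.15127096279271), np.float64(0.10662183277399769)) (np.float64(-56.59381895923516), np.float64(0.10934005535802914))
t 4.33 pos [ 0.5329 -0.228   0.2738] yaw 41.26 z [ 0.002 -0.006 -1.   ] F [ 0.11  0.18 -0.44] w 46.2
(np.float64(-140.60743348211463), np.float64(0.14571022018196078))
```

View pics/w6.png

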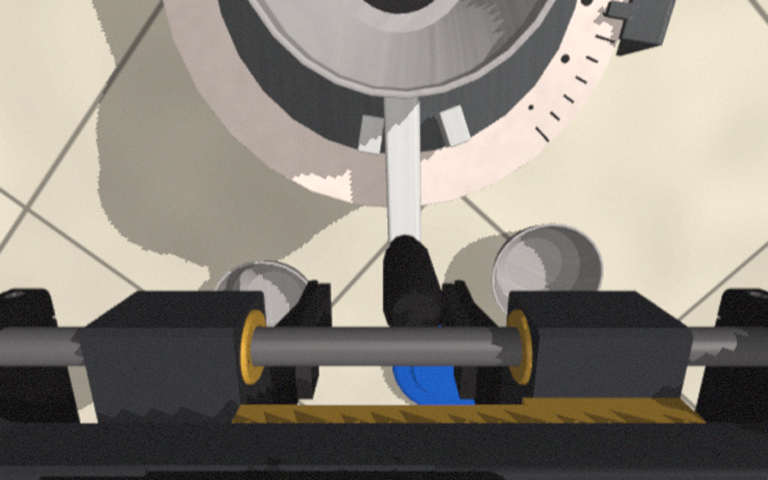

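Request:
step_arm(rows=[[[0,0,2],[1.5,-5,4],46],[[0,0,2],[1.5,-5,4],46],[[0,0,2],[1,-5,2],46],[[0,0,1],[0,-3,0],46],[[0,0,0],[0,0,0],46]])

```text
time: 4.8
position: [0.5298, -0.2197, 0.2683]
tool_rot: [2.983, 0.904, 0.019]
ft_force: [-0.4, 0.7, -0.6]
grip_width: 0.528
```

```bash
python3 -c "
from h import *
goto(None)
print(polar(tool()[1]))
d=optics.get_image('wrist');np.savez('pics/w7.npz',**d);crop(d,0,0,640,400,1.2,'pics/w7.png',1.2);crop(d,470,0,590,60,6,'pics/w7c.png',1.2)
"
```

```text
t 4.80 pos [ 0.5298 -0.2197  0.2683] yaw 33.71 z [ 0.019 -0.02  -1.   ] F [-0.37  0.74 -0.55] w 45.9
(np.float64(-143.9451510794696), np.float64(0.1430566638982561))
```

View pics/w7.png

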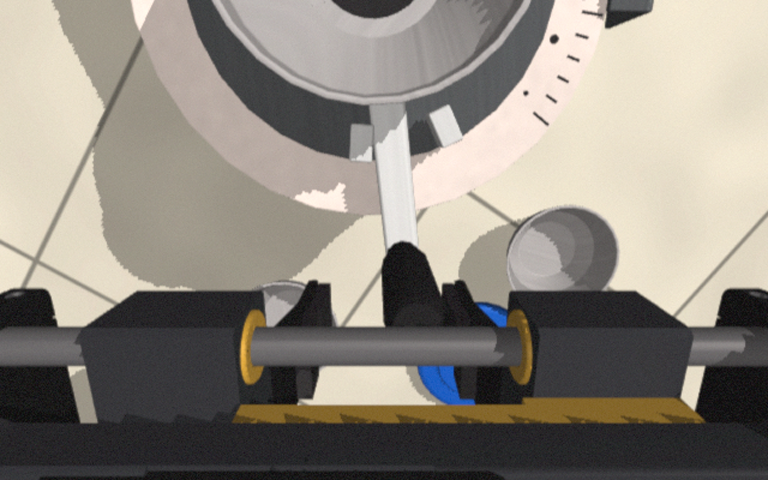

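View pics/w7c.png

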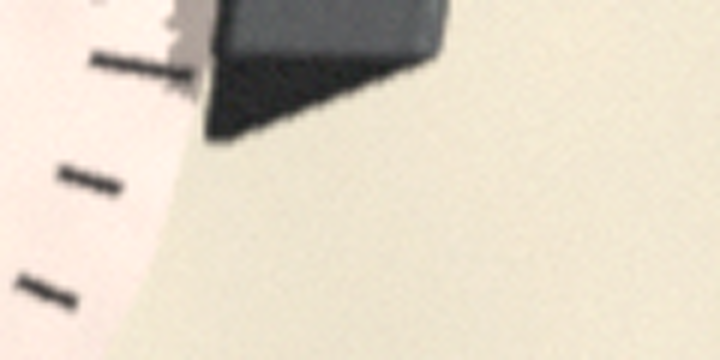

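Request:
step_arm(rows=[[[1,-1,-5],[0.5,-5,0],46],[[0,0,-5],[1,-6,0],46],[[0,0,-3],[1,-6,0],46],[[0,0,0],[0,0,0],46]])

```text
time: 5.18
position: [0.5201, -0.213, 0.2686]
tool_rot: [2.862, 1.247, -0.025]
ft_force: [-0.5, 0.4, -0.4]
grip_width: 0.53
```

```bash
python3 -c "
from h import *
goto(None)
print(polar(tool()[1]))
d=optics.get_image('wrist');np.savez('pics/w8.npz',**d);crop(d,0,0,640,400,1.2,'pics/w8.png',1.2);crop(d,470,0,590,90,6,'pics/w8c.png',1.2)
"
```

```text
t 5.18 pos [ 0.5201 -0.213   0.2686] yaw 47.07 z [-0.007 -0.024 -1.   ] F [-0.47  0.36 -0.38] w 46.1
(np.float64(-148.29542824878126), np.float64(0.14739166860717673))
```

View pics/w8.png

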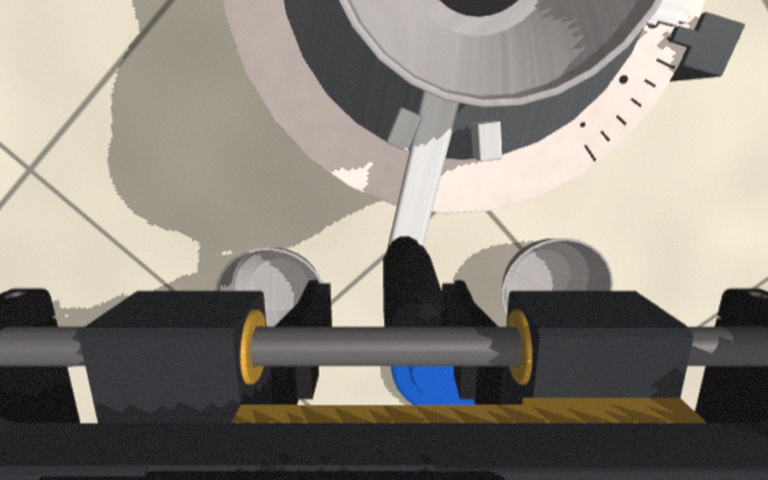

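View pics/w8c.png

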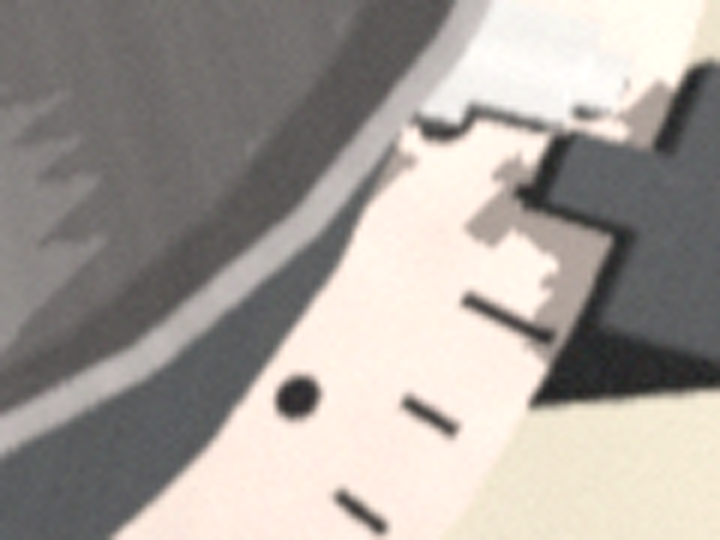

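```bash
cat >> h.py <<'E'
def two(d,u0,v0,s,tip,nose):
    o=.5-.5/s
    a=polar(plane(d,u0+tip[0]/s-o,v0+tip[1]/s-o,.2));b=polar(plane(d,u0+nose[0]/s-o,v0+nose[1]/s-o,.19))
    print("tip",a,"nose",b,"diff deg %.2f  mm at tip %.2f"%(a[0]-b[0],np.radians(a[0]-b[0])*106))
E
python3 -c "
from h import *
d=load('pics/w8.npz')
two(d,470,0,6,(612,88),(547,168))
"
```

```text
tip (np.float64(-54.08262771163595), np.float64(0.10633883169944491)) nose (np.float64(-56.70477891996836), np.float64(0.10898207466279312)) diff deg 2.62  mm at tip 4.85
```

Request:
step_arm(rows=[[[0,0,0],[1.5,-4,0],46],[[0,0,0],[1.5,-3,0],46],[[0,0,0],[0,0,0],46]])

```text
time: 5.48
position: [0.5172, -0.2087, 0.2683]
tool_rot: [2.865, 1.234, -0.026]
ft_force: [0.9, -0.5, 1.2]
grip_width: 0.53
```

```bash
python3 -c "
from h import *
goto(None)
print(polar(tool()[1]))
d=optics.get_image('wrist');np.savez('pics/w9.npz',**d);crop(d,520,0,640,70,6,'pics/w9c.png',1.0)
"
```

```text
t 5.48 pos [ 0.5172 -0.2087  0.2683] yaw 46.60 z [-0.006 -0.027 -1.   ] F [ 0.85 -0.47  1.15] w 46.1
(np.float64(-150.28150972534758), np.float64(0.14769841202123005))
```

View pics/w9c.png

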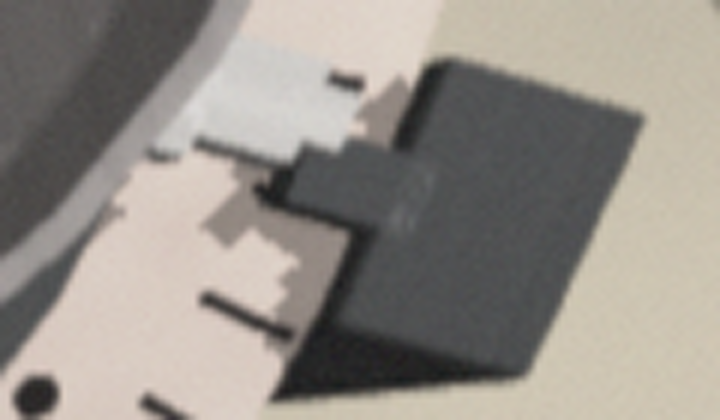

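```bash
python3 -c "
from h import *
d=load('pics/w9.npz')
im=d['frame'][5:45,540:600,::-1].astype(float)
im=np.clip((im-60)*1.6,0,255).astype(np.uint8)
cv2.imwrite('pics/w9d.png',cv2.resize(im,None,fx=13,fy=13,interpolation=cv2.INTER_CUBIC))
d['frame']
"
```

```text
(no output)
```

View pics/w9d.png

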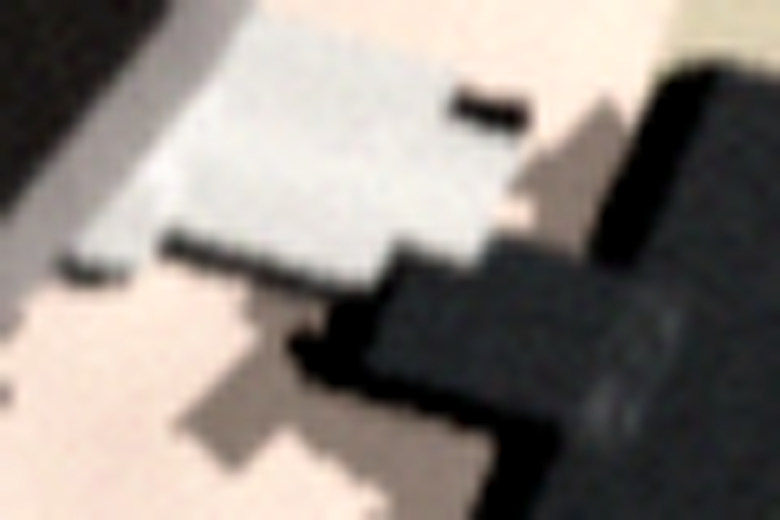

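```bash
python3 -c "
from h import *
d=load('pics/w9.npz')
two(d,540,5,13,(498,205),(388,292))
for c in [(520,145),(475,265)]: print(polar(plane(d,540+c[0]/13-.46,5+c[1]/13-.46,.2)))
for c in [(365,362),(405,218),(500,412),(600,265)]: print(polar(plane(d,540+c[0]/13-.46,5+c[1]/13-.46,.19)))
"
```

```text
tip (np.float64(-55.7769778121905), np.float64(0.10740488410814944)) nose (np.float64(-56.477808909081894), np.float64(0.11021620637056924)) diff deg 0.70  mm at tip 1.30
(np.float64(-54.47197339003959), np.float64(0.1073686894731223))
(np.float64(-57.09580098672033), np.float64(0.10745635090971548))
(np.float64(-58.03812642152265), np.float64(0.11048466005468133))
(np.float64(-54.87195859437952), np.float64(0.10968961533206524))
(np.float64(-58.19544764924854), np.float64(0.11765255977553522))
(np.float64(-54.87315057278654), np.float64(0.11947955584281961))
```

Request:
step_arm(rows=[[[0,0,0],[0.8,-2.5,0],46],[[0,0,0],[0,0,0],46]])

```text
time: 5.7
position: [0.5161, -0.2067, 0.2683]
tool_rot: [2.865, 1.233, -0.025]
ft_force: [0.5, -0.9, 0.2]
grip_width: 0.527
```

```bash
python3 -c "
from h import *
goto(None)
print(polar(tool()[1]))
d=optics.get_image('wrist');np.savez('pics/w10.npz',**d)
crop(d,545,0,605,45,13,'pics/w10d.png',1.1)
"
```

```text
t 5.70 pos [ 0.5161 -0.2067  0.2683] yaw 46.56 z [-0.006 -0.027 -1.   ] F [ 0.47 -0.89  0.19] w 45.9
(np.float64(-151.16831382013274), np.float64(0.147725070048409))
```

View pics/w10d.png

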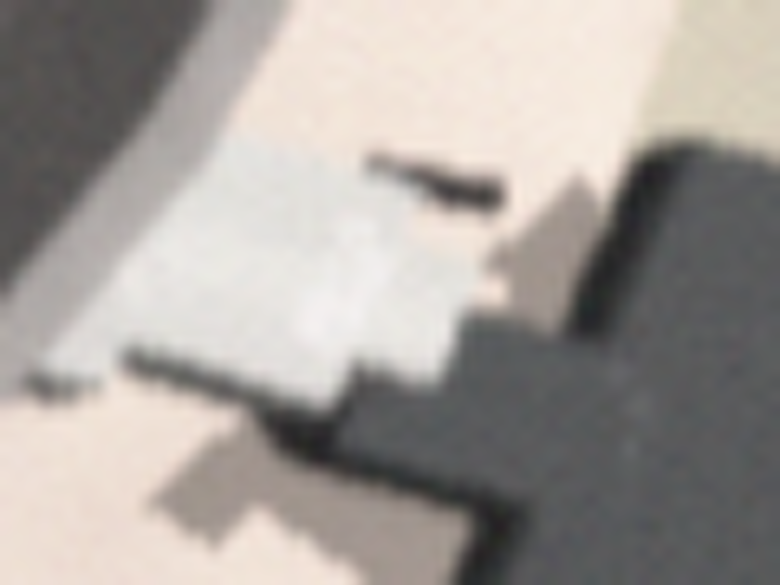

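```bash
python3 -c "
from h import *
d=load('pics/w10.npz')
o=.46
for z,L in ((.2,[(480,262),(440,385),(460,323)]),(.19,[(335,448),(500,500),(465,315),(565,340)])):
  for c in L: print(z,c,polar(plane(d,545+c[0]/13-o,c[1]/13-o,z)))
"
```

```text
0.2 (480, 262) (np.float64(-55.31503697014525), np.float64(0.10725263464390354))
0.2 (440, 385) (np.float64(-57.984038605067816), np.float64(0.10769898518222065))
0.2 (460, 323) (np.float64(-56.637595550863125), np.float64(0.10743692656989187))
0.19 (335, 448) (np.float64(-58.233102015975334), np.float64(0.1104180375651244))
0.19 (500, 500) (np.float64(-58.240196741111774), np.float64(0.1190274610578484))
0.19 (465, 315) (np.float64(-54.840868798135624), np.float64(0.11392446679662625))
0.19 (565, 340) (np.float64(-54.86134661799103), np.float64(0.11897865357953602))
```

The tip measures -56.6° and the nose centre line -56.5°, about 0.2 mm apart. I back the finger off to the middle of the gap and lift away.

Request:
step_arm(rows=[[[0,0,0],[-1,5,0],46],[[0,0,0],[-1,6,0],46],[[0,0,0],[0,0,0],46],[[0,0,0],[0,0,-10],46],[[0,0,0],[0,0,-20],46],[[0,0,0],[0,0,-20],46],[[0,0,0],[0,0,-20],46],[[0,0,0],[0,0,0],46]])

```text
time: 6.42
position: [0.5231, -0.2089, 0.3409]
tool_rot: [2.873, 1.246, -0.029]
ft_force: [-0.3, -0.3, 0.3]
grip_width: 0.526
```

```bash
python3 -c "
from h import *
goto([.685,-.20,.33],46)
d=optics.get_image('wrist');np.savez('pics/w11.npz',**d);crop(d,0,0,640,400,1.2,'pics/w11.png',1.1)
"
```

```text
t 6.42 pos [ 0.5231 -0.2089  0.3409] yaw 46.90 z [-0.013 -0.016 -1.   ] F [-0.33 -0.33  0.25] w 45.8
turn(deg) [0.1  1.18 0.9 ] then shift(mm) in final frame [118.8 110.3  10.9] | in current frame [117.3 112.1   8.6]
```

View pics/w11.png

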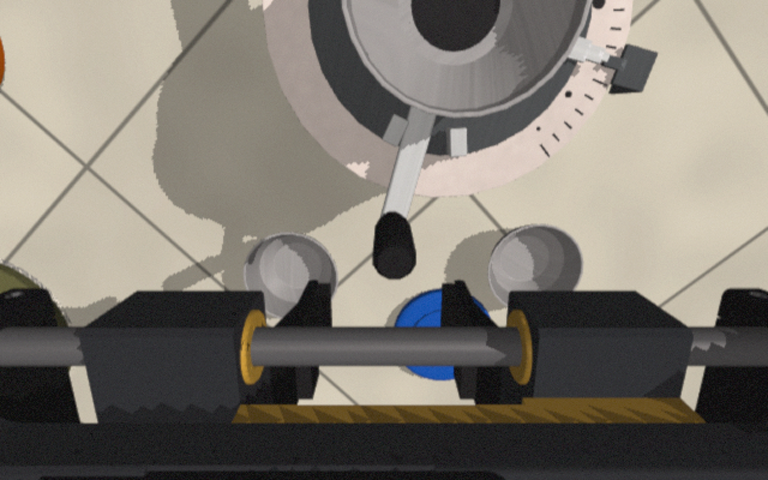

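Request:
step_arm(rows=[[[0,1,0],[10,30,0],46],[[0,0,0],[20,35,0],46],[[0,0,0],[20,30,0],46],[[0,0,0],[0,0,0],46],[[0,0,0],[0,0,0],46]])

```text
time: 6.88
position: [0.6276, -0.2371, 0.3327]
tool_rot: [-2.877, -1.247, 0.017]
ft_force: [-0.2, 0.5, 0.8]
grip_width: 0.529
```

```bash
python3 -c "
from h import *
goto(None)
d=optics.get_image('wrist');np.savez('pics/w12.npz',**d)
c=proj(d,[.706,-.227,.195]);print(c)
u,v=int(c[0])-40,int(c[1])-30;print(u,v)
crop(d,max(u,0),max(v,0),u+80,v+60,10,'pics/w12c.png',1.1)
"
```

```text
t 6.88 pos [ 0.6276 -0.2371  0.3327] yaw 46.87 z [-0.012  0.001 -1.   ] F [-0.23  0.52  0.83] w 46.1
[386.22053819 117.47642847]
346 87
```

View pics/w12c.png

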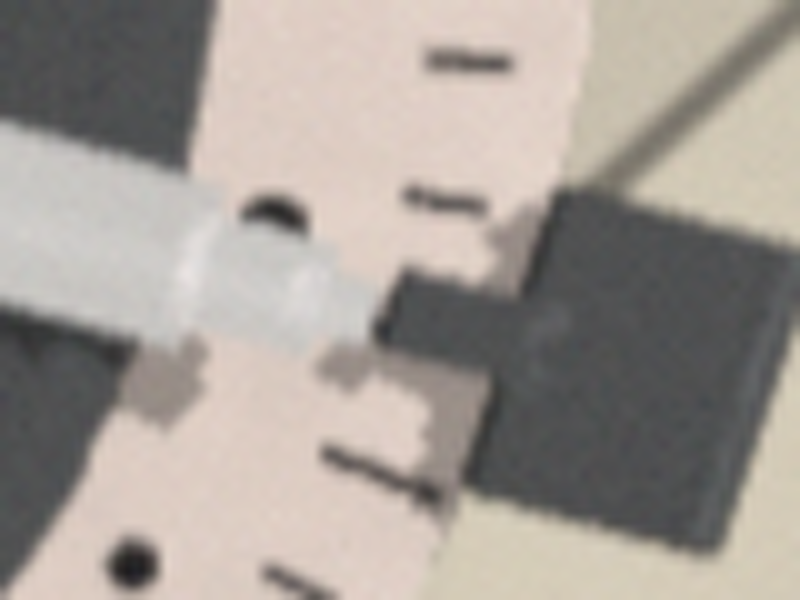

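```bash
python3 -c "
from h import *
d=load('pics/w12.npz')
two(d,346,87,10,(376,314),(394,308))
o=.45
for z,L in ((.2,[(385,283),(368,343)]),(.19,[(405,268),(383,345),(525,298),(490,372)])):
  for c in L: print(z,c,polar(plane(d,346+c[0]/10-o,87+c[1]/10-o,z)))
"
```

```text
tip (np.float64(-56.98994071276697), np.float64(0.1065227308325888)) nose (np.float64(-56.63578171394717), np.float64(0.1095441293359266)) diff deg -0.35  mm at tip -0.66
0.2 (385, 283) (np.float64(-55.655794735210534), np.float64(0.10655465737104818))
0.2 (368, 343) (np.float64(-58.23925017658048), np.float64(0.10657771332116742))
0.19 (405, 268) (np.float64(-54.912806952113144), np.float64(0.10956516964771197))
0.19 (383, 345) (np.float64(-58.24769126066972), np.float64(0.10954771429875959))
0.19 (525, 298) (np.float64(-55.05935817409125), np.float64(0.11984548493660888))
0.19 (490, 372) (np.float64(-58.13633338077416), np.float64(0.11877449759516265))
```

The close view gives the tip at -57.0° and the nose at -56.6°, i.e. 0.3–0.6 mm at the tip. That is on the nose, with the lever against the clockwise lug. Next the vessel: I'll push it with two half-open fingers from its far side, with the camera trailing.

Request:
step_arm(rows=[[[0,0,-7],[15,-24,-5],46],[[0,0,-7],[23.5,-30,0],56],[[0,0,-7],[27,-27,0],56],[[0,0,-7],[30,-23,0],56],[[0,0,-7],[32,-19,0],56],[[0,0,-7],[34,-15,0],56],[[0,0,-7],[36,-11,0],56],[[0,0,-7],[37,-6,0],56],[[0,0,-7],[38,-2,0],56],[[0,0,-7],[38,3,0],56],[[0,0,-7],[37,7,0],56]])

```text
time: 7.85
position: [0.4953, 0.1553, 0.333]
tool_rot: [-1.446, -2.781, 0.04]
ft_force: [1.2, 0.1, -0.3]
grip_width: 0.642
```

```bash
python3 -c "
from h import *
d=load('pics/w11.npz');p=plane(d,394/1.2,262/1.2,.289);print('grip',p,polar(p))
goto([.457,.361,.30],125)
"
```

```text
grip [ 0.52800124 -0.20841352  0.289     ] (np.float64(-148.17844571053377), np.float64(0.1382835480452248))
t 7.85 pos [0.4953 0.1553 0.333 ] yaw 125.06 z [-0.018 -0.019 -1.   ] F [ 1.24  0.06 -0.27] w 55.9
turn(deg) [-1.46  0.33  0.06] then shift(mm) in final frame [190.5  86.7  33. ] | in current frame [190.6  87.6  29.7]
```

Request:
step_arm(rows=[[[-1.4,0.3,0],[30,14,0],56],[[0,0,0],[32,15,2],56],[[0,0,0],[32,15,5],56],[[0,0,0],[32,15,5],56],[[0,0,0],[30,14,5],56],[[0,0,0],[22,8,5],56],[[0,0,0],[0,0,0],56]])

```text
time: 8.43
position: [0.4411, 0.36, 0.3102]
tool_rot: [1.419, 2.783, -0.011]
ft_force: [-0.3, -0.6, 0.2]
grip_width: 0.646
```

```bash
python3 -c "
from h import *
goto([.457,.361,.30],125)
for n in ('wrist','top','side'):
  d=optics.get_image(n);np.savez(f'pics/{n}13.npz',**d)
  crop(d,0,0,640,400,1.2,f'pics/{n}13.png',1.2)
"
```

```text
t 8.43 pos [0.4411 0.36   0.3102] yaw 125.98 z [ 0.012 -0.014 -1.   ] F [-0.3  -0.6   0.16] w 56.2
turn(deg) [0.1  1.08 0.99] then shift(mm) in final frame [-8.3 13.6 10.2] | in current frame [-8.4 13.4 10.3]
```

View pics/wrist13.png

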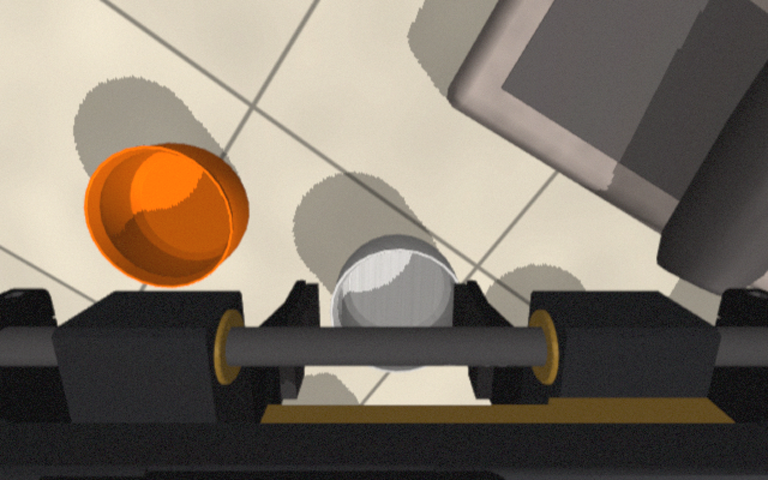

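View pics/top13.png

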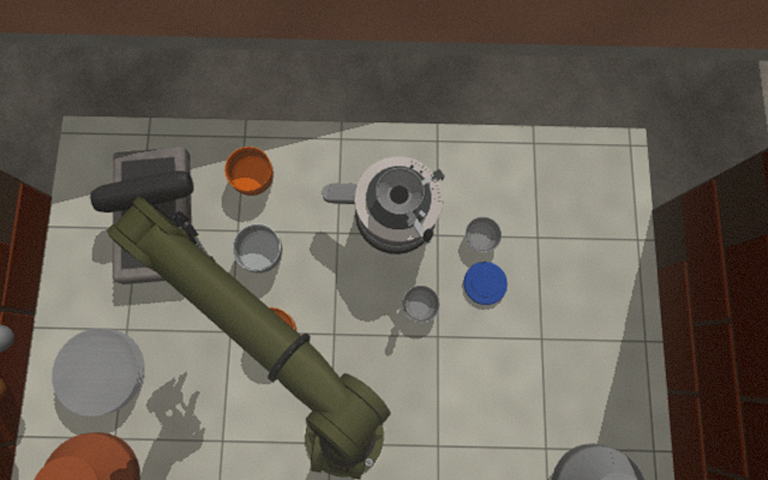

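```bash
python3 -c "
from h import *
for n,f in (('top','top0'),('side','side0')):
  d=load(f'pics/{f}.npz');P=cloud(d);X,Y,Z=P[...,0],P[...,1],P[...,2]
  m=(X>.3)&(X<.9)&(Y>.37)&(Y<.8)&(Z>.03)
  a=P[m];
  h=[ (round(x,2),a[(abs(a[:,0]-x)<.01)][:,1].min().round(3) if (abs(a[:,0]-x)<.01).any() else None) for x in np.arange(.3,.85,.04)]
  print(n,h); print('roller', a[a[:,2]>.1].min(0).round(3),a[a[:,2]>.1].max(0).round(3), 'low',np.median(a[a[:,2]<.1][:,2]))
d=load('pics/wrist13.npz');P=cloud(d)
print(P[int(100/1.2),int(452/1.2)],P[int(230/1.2),int(660/1.2)])
# vessel in all 3 views now via rim
for n in ('top13','side13','top0','side0'):
  d=load(f'pics/{n}.npz');P=cloud(d);X,Y,Z=P[...,0],P[...,1],P[...,2]
  m=(np.hypot(X-.521,Y-.271)<.085)&(Z>.066)&(Z<.085)
  Q,_=circ_mask(d,m,.075);print(n,fitc(Q))
# sat-based vessel ellipse in wrist? skip
c=proj(load('pics/wrist13.npz'),[.521,.271,.075]);print(c*1.2)
d=load('pics/wrist13.npz')
# rim points by eye: left edge, upper edge
for p in [(333,312),(398,249),(455,275)]:
  q=plane(d,p[0]/1.2,p[1]/1.2,.075);print(q, np.hypot(q[0]-.521,q[1]-.271))
"
```

```text
top [(np.float64(0.3), None), (np.float64(0.34), None), (np.float64(0.38), None), (np.float64(0.42), np.float64(0.501)), (np.float64(0.46), np.float64(0.461)), (np.float64(0.5), np.float64(0.467)), (np.float64(0.54), np.float64(0.473)), (np.float64(0.58), np.float64(0.475)), (np.float64(0.62), np.float64(0.482)), (np.float64(0.66), np.float64(0.459)), (np.float64(0.7), np.float64(0.46)), (np.float64(0.74), np.float64(0.37)), (np.float64(0.78), np.float64(0.37)), (np.float64(0.82), np.float64(0.503))]
roller [0.607 0.455 0.1  ] [0.732 0.734 0.163] low 0.06930099440013442
side [(np.float64(0.3), None), (np.float64(0.34), None), (np.float64(0.38), None), (np.float64(0.42), np.float64(0.487)), (np.float64(0.46), np.float64(0.468)), (np.float64(0.5), np.float64(0.472)), (np.float64(0.54), np.float64(0.476)), (np.float64(0.58), np.float64(0.481)), (np.float64(0.62), np.float64(0.484)), (np.float64(0.66), np.float64(0.465)), (np.float64(0.7), np.float64(0.464)), (np.float64(0.74), np.float64(0.371)), (np.float64(0.78), np.float64(0.371)), (np.float64(0.82), np.float64(0.507))]
roller [0.613 0.46  0.1  ] [0.727 0.717 0.16 ] low 0.07150938020056406
[0.44087375 0.46988395 0.03924404] [0.68522031 0.49442256 0.05797096]
top13 (array([0.52167616, 0.26814073]), np.float64(0.0688984878217319))
side13 (array([0.52130538, 0.2708851 ]), np.float64(0.06952515510787498))
top0 (array([0.52190982, 0.26682283]), np.float64(0.06840839606416418))
side0 (array([0.52148319, 0.27051916]), np.float64(0.06988885492059184))
[396.22429609 313.34441648]
[0.46794545 0.2344046  0.075     ] 0.0644515973655847
[0.48135285 0.32764333 0.075     ] 0.06914017182239147
[0.54324929 0.33901299 0.075     ] 0.07155974946277018
```

View pics/side13.png

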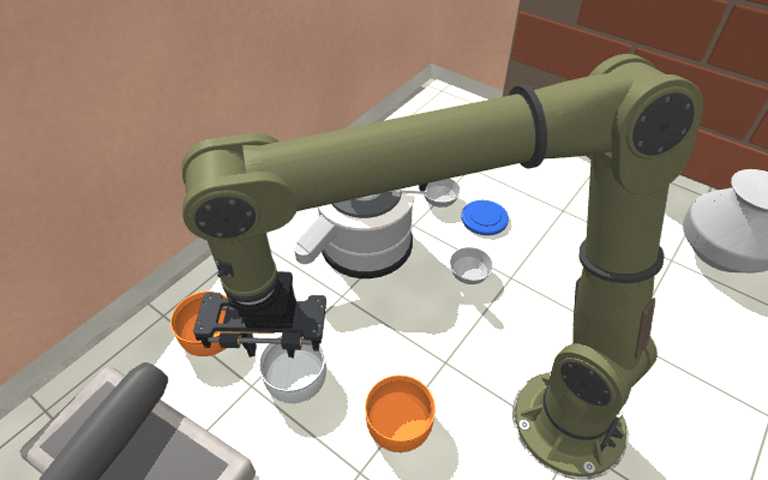

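The vessel is confirmed at (0.5215, 0.2695), with a rim radius of 69–70 mm. The slab near the descent point is only about 70 mm high, so it is clear of the gripper body. I lower behind the vessel.

Request:
step_arm(rows=[[[0,1,0.8],[-6,15,20],56],[[0,0,0],[0,0,35],56],[[0,0,0],[0,0,38],56],[[0,0,0],[0,0,38],56],[[0,0,0],[0,0,38],56],[[0,0,0],[0,0,35],56],[[0,0,0],[0,0,20],56],[[0,0,0],[0,0,0],56]])

```text
time: 9.25
position: [0.4801, 0.3359, 0.0847]
tool_rot: [1.489, 2.733, 0.0]
ft_force: [-1.0, -0.5, 0.2]
grip_width: 0.646
```

```bash
python3 -c "
from h import *
goto([.455,.3635,.045],125.2)
"
```

```text
t 9.25 pos [0.4801 0.3359 0.0847] yaw 122.81 z [ 0.026 -0.014 -1.   ] F [-1.04 -0.47  0.23] w 56.2
turn(deg) [ 0.78  1.49 -2.38] then shift(mm) in final frame [37.  -4.6 39.7] | in current frame [37.8 -6.7 38.6]
```

Request:
step_arm(rows=[[[0.7,1.4,-2],[20,-3,0],56],[[0,0,0],[18,-2,0],56],[[0,0,0],[0,0,0],56],[[0,0,0],[0,0,15],56],[[0,0,0],[0,0,18],56],[[0,0,0],[0,0,0],56]])

```text
time: 9.75
position: [0.4622, 0.3607, 0.0567]
tool_rot: [1.462, 2.771, 0.009]
ft_force: [-0.0, -0.7, -0.3]
grip_width: 0.644
```

```bash
python3 -c "
from h import *
goto([.6275,.1192,.045],125.2)
s,p,R=tool();q=(R.T@(np.array([.5215,.2695,.045])-p))*1000;print('vessel in tool',q.round(1))
d=optics.get_image('wrist');np.savez('pics/w14.npz',**d);crop(d,0,0,640,400,1.2,'pics/w14.png',1.2)
"
```

```text
t 9.75 pos [0.4622 0.3607 0.0567] yaw 124.36 z [ 0.01   0.001 -1.   ] F [-0.03 -0.72 -0.27] w 56.0
turn(deg) [ 0.53  0.27 -0.83] then shift(mm) in final frame [-292.7   -4.2   11.7] | in current frame [-292.6   -0.    13.1]
vessel in tool [-108.7   -2.7   12.2]
```

View pics/w14.png

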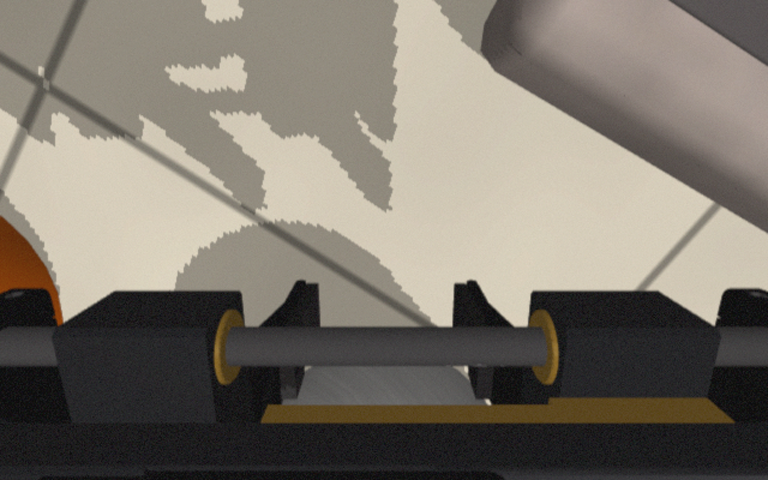

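Request:
step_arm(rows=[[[0.5,0.2,-0.8],[-5,-1,10],56],[[0,0,0],[-10,0,3],56],[[0,0,0],[-10,0,0],56],[[0,0,0],[-10,0,0],56],[[0,0,0],[-12,0,0],56],[[0,0,0],[-14,0,0],56],[[0,0,0],[-15,0,0],56],[[0,0,0],[-15,0,0],56],[[0,0,0],[-15,0,0],56],[[0,0,0],[-12,0,0],56],[[0,0,0],[-8,0,0],56],[[0,0,0],[0,0,0],56]])

```text
time: 10.8
position: [0.5457, 0.2449, 0.0481]
tool_rot: [1.453, 2.782, 0.009]
ft_force: [0.9, 1.2, -0.7]
grip_width: 0.639
```

```bash
cat > ves.py <<'E'
from h import *
import sys
s,p,R=tool();f=-R[:,0];g=p+.0737*f
for n in ('top','side'):
  d=optics.get_image(n);np.savez(f'pics/{n}{sys.argv[1]}.npz',**d);P=cloud(d);X,Y,Z=P[...,0],P[...,1],P[...,2]
  m=(np.hypot(X-g[0],Y-g[1])<.09)&(Z>.066)&(Z<.083)&(d['frame'].min(-1)>60)
  try:
    Q,_=circ_mask(d,m,.075);c,r=fitc(Q)
    e=abs(np.hypot(*(Q-c).T)-r);k=e<.005;c,r=fitc(Q[k]);print(n,c.round(4),r.round(4),k.sum())
  except Exception as e: print(n,e)
  crop(d,0,0,640,400,1.2,f'pics/{n}{sys.argv[1]}.png',1.3)
print('expected from tool',g.round(4));goto([.6275,.1192,.045],125.2)
E
python3 ves.py 15
```

```text
top [0.5882 0.1831] 0.0688 16
side [0.5879 0.1733] 0.0579 12
expected from tool [0.5878 0.1844 0.0481]
t 10.90 pos [0.5444 0.2468 0.0482] yaw 124.98 z [ 0.005  0.004 -1.   ] F [ 0.14 -0.23  0.52] w 55.6
turn(deg) [ 0.37 -0.03 -0.22] then shift(mm) in final frame [-152.2   -5.6    3.2] | in current frame [-152.2   -5.1    3.1]
```

View pics/side15.png

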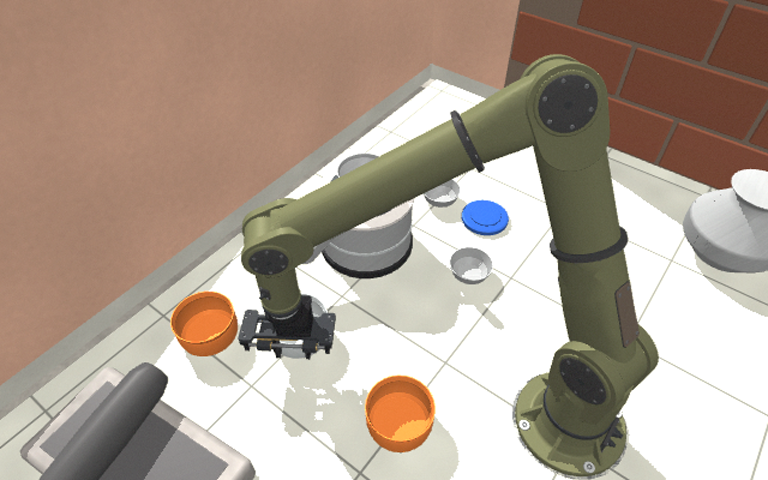

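Request:
step_arm(rows=[[[0,0,0],[-10,-0.5,1],56],[[0,0,0],[-14,-0.5,1],56],[[0,0,0],[-15,-0.5,0],56],[[0,0,0],[-15,-0.5,0],56],[[0,0,0],[-15,-0.5,0],56],[[0,0,0],[-15,-0.5,0],56],[[0,0,0],[-15,-0.5,0],56],[[0,0,0],[-10,0,0],56],[[0,0,0],[-6,0,0],56],[[0,0,0],[0,0,0],56]])

```text
time: 11.73
position: [0.609, 0.1532, 0.0472]
tool_rot: [-1.428, -2.796, -0.019]
ft_force: [-1.0, 1.7, 0.7]
grip_width: 0.646
```

```bash
python3 ves.py 16; python3 -c "
from h import *
d=load('pics/top16.npz');crop(d,210,100,390,230,4.4,'pics/top16c.png',1.5)
d=load('pics/side16.npz');crop(d,180,130,360,260,4.4,'pics/side16c.png',1.2)"
```

```text
top [0.6916 0.0948] 0.0348 6
side [0.6401 0.0303] 0.0209 5
expected from tool [0.6522 0.0935 0.0467]
t 11.83 pos [0.6081 0.1542 0.0471] yaw 125.96 z [ 0.003  0.011 -1.   ] F [0.13 0.05 0.38] w 55.9
turn(deg) [ 0.53 -0.42  0.75] then shift(mm) in final frame [-39.8  -4.3   2.1] | in current frame [-39.7  -4.9   1.7]
```

View pics/top16c.png

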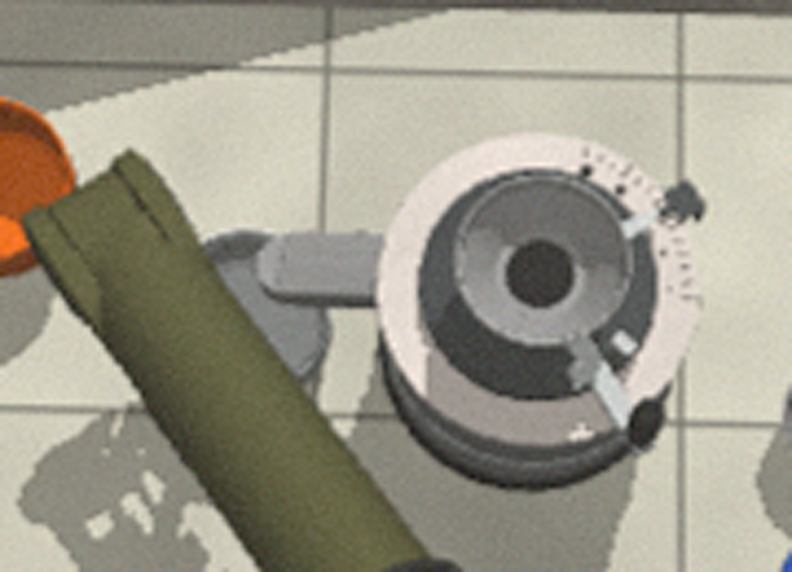

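View pics/side16c.png

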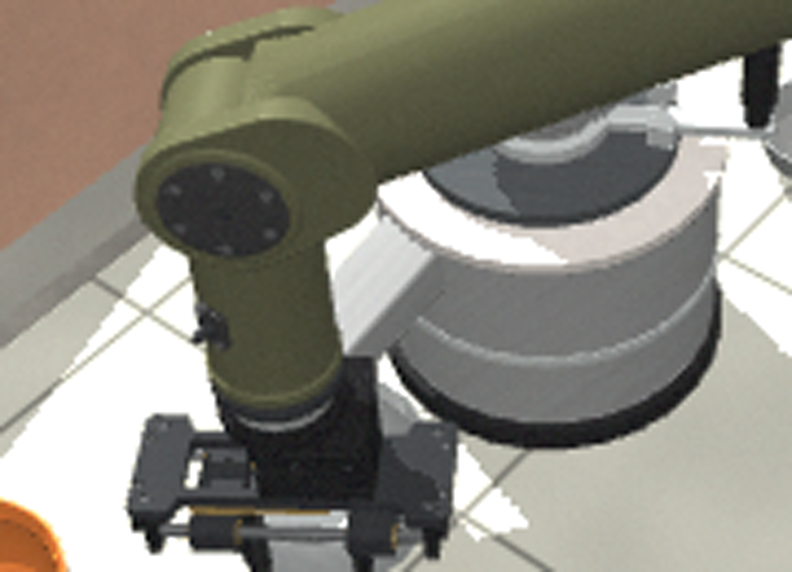

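```bash
python3 -c "
from h import *
d=load('pics/top16.npz');g=np.array([.6522,.0935])
for c in [(330,335),(326,365),(205,245),(235,231),(303,378)]:
  q=plane(d,210+c[0]/4.4,100+c[1]/4.4,.075);print('rim',q[:2].round(4),np.hypot(*(q[:2]-g)).round(4))
d=load('pics/side16.npz');P=cloud(d)
for c in [(270,405),(300,390),(300,440),(325,440),(370,400),(370,365),(355,340),(340,300),(160,440),(440,430),(360,480)]:
  print(c,P[int(130+c[1]/4.4),int(180+c[0]/4.4)].round(3))
s,p,R=tool();print(p)
"
```

```text
rim [0.6318 0.0224] 0.0739
rim [0.607  0.0248] 0.0823
rim [0.7046 0.1261] 0.0617
rim [0.717  0.1023] 0.0654
rim [0.5959 0.0428] 0.0758
(270, 405) [0.583 0.18  0.253]
(300, 390) [0.573 0.166 0.262]
(300, 440) [0.577 0.169 0.216]
(325, 440) [0.569 0.16  0.214]
(370, 400) [0.572 0.116 0.207]
(370, 365) [0.591 0.096 0.207]
(355, 340) [0.651 0.054 0.147]
(340, 300) [0.677 0.037 0.152]
(160, 440) [0.684 0.189 0.154]
(440, 430) [0.557 0.078 0.152]
(360, 480) [0.56  0.147 0.169]
[0.60812218 0.15419239 0.04706799]
```

The gripper's flange, at about 0.25 m, is clear above the spout. The rim arc puts the vessel about 36 mm short of the target, so I push on slowly.

Request:
step_arm(rows=[[[0,0,0.5],[-6,-1,1],56],[[0,0,0],[-8,-1,0],56],[[0,0,0],[-8,0,0],56],[[0,0,0],[-7,0,0],56],[[0,0,0],[-4,0,0],56],[[0,0,0],[0,0,0],56]])

```text
time: 12.33
position: [0.6251, 0.128, 0.0459]
tool_rot: [-1.43, -2.792, -0.02]
ft_force: [-0.4, 2.7, 2.0]
grip_width: 0.644
```

```bash
python3 ves.py 17; python3 -c "
from h import *
d=load('pics/top17.npz');crop(d,210,100,390,230,4.4,'pics/top17c.png',1.5)"
```

```text
top [0.6941 0.0653] 0.0454 8
side [0.6557 0.0104] 0.0166 8
expected from tool [0.6682 0.0683 0.0452]
t 12.43 pos [0.6248 0.1284 0.0458] yaw 125.80 z [ 0.002  0.013 -1.   ] F [-0.14  0.44 -0.68] w 55.9
turn(deg) [ 0.52 -0.55  0.6 ] then shift(mm) in final frame [-9.1 -3.1  0.8] | in current frame [-9.  -3.2  0.7]
```

View pics/top17c.png

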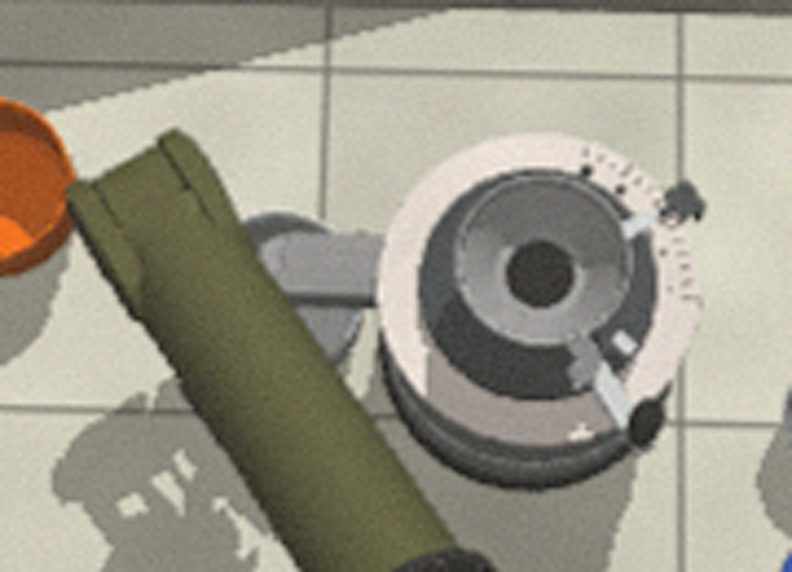

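Now I back off to see the vessel unobstructed.

Request:
step_arm(rows=[[[0,0,0],[15,0,0],56],[[0,0,0],[25,0,0],56],[[0,0,0],[35,0,0],56],[[0,0,0],[35,0,-15],56],[[0,0,0],[30,0,-25],56],[[0,0,0],[30,0,-25],56],[[0,0,0],[30,0,-25],56],[[0,0,0],[30,0,-25],56],[[0,0,0],[25,0,-25],56],[[0,0,0],[10,0,-15],56],[[0,0,0],[0,0,0],56]])

```text
time: 13.35
position: [0.4532, 0.3523, 0.2039]
tool_rot: [-1.429, -2.794, -0.003]
ft_force: [0.6, 0.1, 1.2]
grip_width: 0.642
```

```bash
python3 -c "
from h import *
goto(None)
for n in ('top','side'):
  d=optics.get_image(n);np.savez(f'pics/{n}18.npz',**d);P=cloud(d);X,Y,Z=P[...,0],P[...,1],P[...,2]
  m=(np.hypot(X-.67,Y-.062)<.09)&(Z>.068)&(Z<.083)
  v,u=np.nonzero(m)
  Q=np.array([plane(d,a,b,.075)[:2] for a,b in zip(u,v)])
  c=np.array([.67,.062])
  # outer edge: per-angle max radius
  for _ in range(4):
    r=np.hypot(*(Q-c).T);th=np.arctan2(*(Q-c).T[::-1]);k=[]
    for b in range(48):
      i=np.nonzero((th>-np.pi+b*np.pi/24)&(th<=-np.pi+(b+1)*np.pi/24))[0]
      if len(i): 
        j=i[np.argmax(r[i])]
        if .06<r[j]<.08:k.append(j)
    c,rr=fitc(Q[k])
  print(n,c.round(4),rr.round(4),len(k))
d=load('pics/top18.npz');crop(d,210,100,390,230,4.4,'pics/top18c.png',1.5)
d=load('pics/side18.npz');crop(d,180,130,360,260,4.4,'pics/side18c.png',1.0)
"
```

```text
t 13.35 pos [0.4532 0.3523 0.2039] yaw 125.83 z [-0.002  0.003 -1.   ] F [0.58 0.08 1.15] w 55.8
top [0.6683 0.0672] 0.0681 41
side [0.6661 0.0714] 0.0681 27
```

View pics/top18c.png

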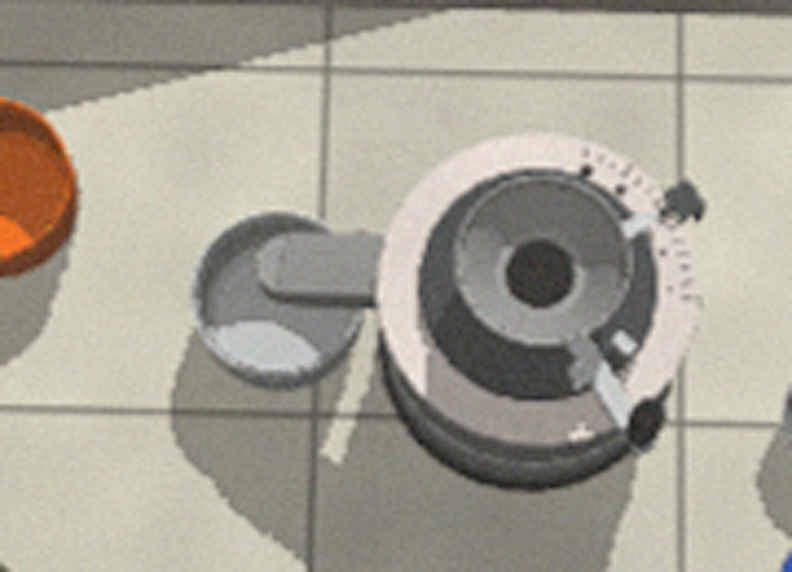

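View pics/side18c.png

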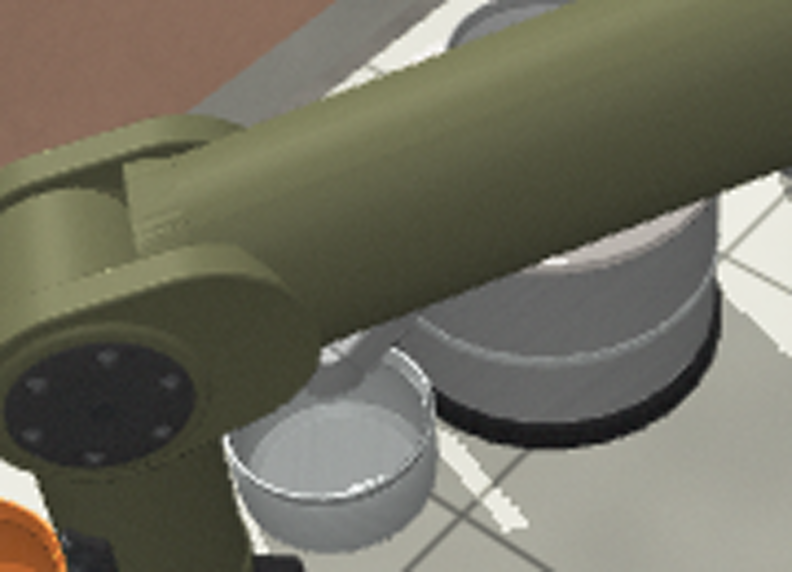

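```bash
python3 -c "
from h import *
for n in ('side0','side4','top0'):
  d=load(f'pics/{n}.npz');P=cloud(d);X,Y,Z=P[...,0],P[...,1],P[...,2]
  for lo,hi in ((.104,.114),(.11,.12),(.118,.128),(.104,.13)):
    m=(abs(X-.67)<.05)&(Y>.02)&(Y<.11)&(Z>lo)&(Z<hi)
    Q=P[m][:,:2]
    if len(Q)>8:
      c,r=fitc(Q); e=abs(np.hypot(*(Q-c).T)-r); c,r=fitc(Q[e<np.percentile(e,90)])
      print(n,lo,hi,len(Q),'free',c.round(4),r.round(4),'ymax',Q[:,1].max().round(4),'x',Q[:,0].min().round(4),Q[:,0].max().round(4))
  m=(abs(X-.67)<.05)&(Y>.02)&(Y<.12)&(Z>.1)&(Z<.2); print(n,'spout ymax',np.percentile(Y[m],99.5))
d=load('pics/side0.npz');crop(d,235,170,315,230,9,'pics/sp.png',1.2)
"
```

```text
side0 0.104 0.114 25 free [0.6735 0.0584] 0.0225 ymax 0.0818 x 0.6504 0.6832
side0 0.11 0.12 41 free [0.6775 0.051 ] 0.0306 ymax 0.0826 x 0.6454 0.6853
side0 0.118 0.128 59 free [0.68   0.0465] 0.0347 ymax 0.0818 x 0.644 0.6854
side0 0.104 0.13 111 free [0.6791 0.0482] 0.033 ymax 0.0826 x 0.644 0.6854
side0 spout ymax 0.08184215723889902Traceback (most recent call last):
  File "<string>", line 4, in <module>
    d=load(f'pics/{n}.npz');P=cloud(d);X,Y,Z=P[...,0],P[...,1],P[...,2]
  File "h.py", line 3, in load
    def load(f): return dict(np.load(f))
                             ~~~~~~~^^^
    fid = stack.enter_context(open(os.fspath(file), "rb"))
                              ~~~~^^^^^^^^^^^^^^^^^^^^^^^
FileNotFoundError: [Errno 2] No such file or directory: 'pics/side4.npz'
```

The tool and camera agree that the vessel is at (0.668, 0.068). The spout mouth is at about (0.6705, 0.0585), both from its lower rim and from the 196 mm radius. A 10 mm correction towards -y remains.

```bash
python3 -c "
from h import *
goto([.6056,.1978,.13],115)
goto([.6056,.1978,.045],115)"
```

```text
t 13.45 pos [0.4543 0.3489 0.2008] yaw 125.66 z [-0.005  0.    -1.   ] F [-1.02 -0.07 -0.87] w 56.5
turn(deg) [-0.25 -0.15 10.66] then shift(mm) in final frame [-200.9   73.3   70.8] | in current frame [-211.2   35.2   70. ]
t 13.45 pos [0.4543 0.3489 0.2008] yaw 125.66 z [-0.005  0.    -1.   ] F [-1.02 -0.07 -0.87] w 56.5
turn(deg) [-0.25 -0.15 10.66] then shift(mm) in final frame [-200.9   73.3  155.8] | in current frame [-211.4   35.5  155. ]
```

Request:
step_arm(rows=[[[0,0,6],[-15,8,5],56],[[0,0,4.5],[-28,12,10],56],[[0,0,0],[-32,12,10],56],[[0,0,0],[-32,12,12],56],[[0,0,0],[-32,12,12],56],[[0,0,0],[-28,10,12],56],[[0,0,0],[-18,6,10],56],[[0,0,0],[-6,2,0],56],[[0,0,0],[0,0,0],56]])

```text
time: 14.2
position: [0.6076, 0.185, 0.107]
tool_rot: [-1.71, -2.625, 0.045]
ft_force: [0.9, -0.2, -0.3]
grip_width: 0.644
```

```bash
python3 -c "
from h import *
goto([.6056,.1978,.045],115)"
```

```text
t 14.20 pos [0.6076 0.185  0.107 ] yaw 113.83 z [-0.023 -0.019 -1.   ] F [ 0.92 -0.25 -0.34] w 56.0
turn(deg) [-1.65  0.47 -1.17] then shift(mm) in final frame [12.5  3.6 62. ] | in current frame [13.1  5.1 61.8]
```

Request:
step_arm(rows=[[[-1.6,0.5,-1.1],[12,4,5],56],[[0,0,0],[0,0,20],56],[[0,0,0],[0,0,20],56],[[0,0,0],[0,0,15],56],[[0,0,0],[0,0,0],56]])

```text
time: 14.62
position: [0.6026, 0.1981, 0.0432]
tool_rot: [-1.689, -2.645, 0.003]
ft_force: [-0.3, -0.7, 0.3]
grip_width: 0.642
```

```bash
python3 -c "
from h import *
goto([.6394,.1253,.045],115)"
```

```text
t 14.62 pos [0.6026 0.1981 0.0432] yaw 114.87 z [-0.004  0.    -1.   ] F [-0.27 -0.69  0.27] w 55.9
turn(deg) [-0.21 -0.13 -0.13] then shift(mm) in final frame [-81.5   2.6  -1.8] | in current frame [-81.5   2.8  -2. ]
```

Request:
step_arm(rows=[[[0,0,0],[-12,1,0],56],[[0,0,0],[-14,1,0],56],[[0,0,0],[-14,1,0],56],[[0,0,0],[-12,0,0],56],[[0,0,0],[-8,0,0],56],[[0,0,0],[-5,0,0],56],[[0,0,0],[0,0,0],56]])

```text
time: 15.2
position: [0.638, 0.1342, 0.0472]
tool_rot: [1.692, 2.647, 0.002]
ft_force: [0.5, 0.5, -0.6]
grip_width: 0.642
```

```bash
python3 -c "
from h import *
goto([.6394,.1253,.045],115)"
```

```text
t 15.20 pos [0.638  0.1342 0.0472] yaw 114.83 z [ 0.001  0.001 -1.   ] F [ 0.49  0.47 -0.59] w 55.8
turn(deg) [ 0.06 -0.01 -0.17] then shift(mm) in final frame [-8.7 -2.5  2.2] | in current frame [-8.7 -2.5  2.2]
```

Request:
step_arm(rows=[[[0,0,0],[-5,-2,0],56],[[0,0,0],[-5,-1,0],56],[[0,0,0],[-2,0,0],56],[[0,0,0],[0,0,0],56]])

```text
time: 15.53
position: [0.64, 0.1226, 0.0476]
tool_rot: [-1.69, -2.647, -0.005]
ft_force: [-0.2, 1.3, -0.9]
grip_width: 0.642
```

```bash
python3 -c "
from h import *
goto([.6394,.1253,.045],115)"
```

```text
t 15.53 pos [0.64   0.1226 0.0476] yaw 114.88 z [ 0.001  0.003 -1.   ] F [-0.22  1.28 -0.94] w 55.8
turn(deg) [ 0.11 -0.15 -0.12] then shift(mm) in final frame [2.7 0.6 2.6] | in current frame [2.7 0.6 2.7]
```

Request:
step_arm(rows=[[[0,0,0],[15,0,0],56],[[0,0,0],[25,0,0],56],[[0,0,0],[35,0,0],56],[[0,0,0],[30,-5,-25],56],[[0,0,0],[25,-10,-30],56],[[0,0,0],[25,-10,-30],56],[[0,0,0],[20,-15,-30],56],[[0,0,0],[15,-25,-30],56],[[0,0,0],[15,-30,-30],56],[[0,0,0],[15,-30,-25],56],[[0,0,0],[10,-20,-10],56],[[0,0,0],[0,0,0],56]])

```text
time: 16.53
position: [0.3997, 0.2881, 0.2535]
tool_rot: [-1.667, -2.658, 0.008]
ft_force: [0.6, 1.4, 0.1]
grip_width: 0.641
```

```bash
cat > chk.py <<'E'
from h import *
import sys
goto(None)
def rim(d,c,z,R):
    P=cloud(d);X,Y,Z=P[...,0],P[...,1],P[...,2];c=np.array(c)
    m=(np.hypot(X-c[0],Y-c[1])<R+.02)&(Z>z-.007)&(Z<z+.008);v,u=np.nonzero(m)
    Q=np.array([plane(d,a,b,z)[:2] for a,b in zip(u,v)])
    for _ in range(4):
        r=np.hypot(*(Q-c).T);th=np.arctan2(*(Q-c).T[::-1]);k=[]
        for b in range(48):
            i=np.nonzero((th>-np.pi+b*np.pi/24)&(th<=-np.pi+(b+1)*np.pi/24))[0]
            if len(i):
                j=i[np.argmax(r[i])]
                if R-.01<r[j]<R+.01:k.append(j)
        c,rr=fitc(Q[k])
    return c.round(4),rr.round(4),len(k)
for n in ('top','side'):
  d=optics.get_image(n);np.savez(f'pics/{n}{sys.argv[1]}.npz',**d)
  d0=load(f'pics/{n}0.npz')
  print(n,'vessel',rim(d,[.67,.058],.075,.07))
  for nm,c,z,R in (('A',(.581,-.396),.044,.055),('B',(.371,-.212),.044,.055),('lid',(.438,-.403),.02,.065)):
    try: print('  ',nm,rim(d0,c,z,R),rim(d,c,z,R))
    except Exception as e: print(nm,e)
  crop(d,0,0,640,400,1.2,f'pics/{n}{sys.argv[1]}.png',1.1)
d=load(f'pics/top{sys.argv[1]}.npz');crop(d,210,100,390,230,4.4,'pics/topc%s.png'%sys.argv[1],1.5)
E
python3 chk.py 19
```

```text
t 16.53 pos [0.3997 0.2881 0.2535] yaw 115.80 z [-0.006 -0.002 -1.   ] F [0.57 1.45 0.1 ] w 55.8
top vessel (array([0.6709, 0.0536]), np.float64(0.0685), 41)
   A (array([ 0.5821, -0.3986]), np.float64(0.0535), 48) (array([ 0.5823, -0.3986]), np.float64(0.0534), 48)
   B (array([ 0.3711, -0.2141]), np.float64(0.0532), 48) (array([ 0.371, -0.214]), np.float64(0.0533), 48)
   lid (array([ 0.4401, -0.4071]), np.float64(0.0632), 48) (array([ 0.4396, -0.4065]), np.float64(0.063), 48)
side vessel (array([0.6712, 0.0564]), np.float64(0.0686), 9)
A operands could not be broadcast together with shapes (0,) (2,) 
   B (array([ 0.3708, -0.2105]), np.float64(0.0544), 48) (array([ 0.3709, -0.2105]), np.float64(0.0544), 48)
   lid (array([ 0.4381, -0.3998]), np.float64(0.0632), 48) (array([ 0.4366, -0.3992]), np.float64(0.0627), 36)
```

View pics/topc19.png

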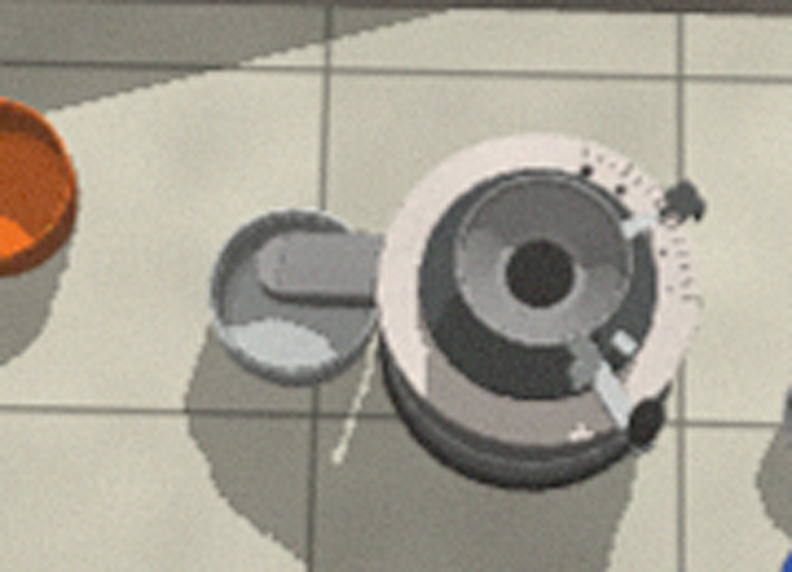

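View pics/side19.png

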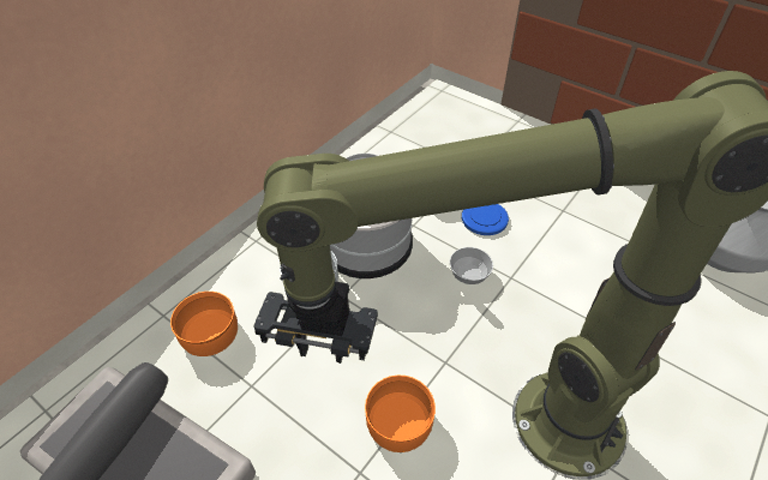

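The vessel stands upright at about (0.671, 0.0555), roughly 3 mm from the spout-mouth centre. The bowls and lid measure as before. The pointer is on the marker in the top view, and the arm is clear. I hand in.

```bash
python3 -c "
from bench import order,status
print(order.close_job(), status.get_state()['time'])"
```

```text
the job is handed in; nothing more can be done
the job is handed in; nothing more can be done
```

The mill is set and the vessel is under the spout; I handed the job in at about 17 s of the 51 s allowed.

**Mill:** I opened the adjustment until the pointer stood about 10° (roughly 20 mm) past the marker on the coarse side. I then pushed back to fine and lifted off without gripping the lever.
- **Pointer:** two close wrist views put the tip 0.2 mm and 0.6 mm to the fine side of the nose centre.
- **Lever:** it rests against the clockwise lug. In the view after letting go, the grip angle read about 1° beyond zero play, which is within the measuring error.
- **Marker:** it did not move (-56.6° in every reading).

**Vessel:** I slid the aluminium vessel under the spout with two half-open fingers, then made a 10 mm correction.
- **Centring:** it stands upright about 3 mm from the mouth centre. The top and side cameras disagree by about 3 mm in y (0.0536 against 0.0564), and the side view saw only a little of the rim at the end.
- **Gap to the mill:** the foot has about 2 mm of nominal room and the vessel ended slightly towards it, so it may be touching the mill's foot. I did not check this up close.

**Things to leave:** both steel bowls and the blue lid measure within about 1 mm of where they were in the top view. In the side view, bowl A was hidden by the arm and the lid partly so.

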